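Tip sleeves out of their tubes, gauge them and sort them

TASK

The clear tubes on the bench hold one orange sleeve each, though one may be empty. At the tipping cradle tilt each full tube mouth-down so that its sleeve slides out against the bumper, level it again on the cradle's seat, then take the sleeve by its exposed end, draw it out and try it on a free gauge pin: a sleeve that goes fully home against the plate stays on its own pin, one that stops at the nose goes in the red bin. Lay every empty tube flat in the white tray, and do not disturb the other things on the bench.

Things in the scene. Friction and masses are not known exactly. Their poses are not given: they have to be found in the camera images.
- tube_1: clear square plastic tube 1, 144 mm long, 44 x 44 outside, wall 4 (bore 36 x 36), open mouth at its -x end, closed black end (6 thick) at its +x end. Origin at its centre, x along the tube from mouth to closed end. It starts lying on the bench with the mouth roughly towards the robot and one sleeve inside, or it may be empty. 0.12 kg
- sleeve_1: orange plastic pipe sleeve 1, 110 mm long, 28 outside, origin at its centre, x along its axis. Starts inside tube 1, 11 to 27 behind the mouth; may be absent (tube empty). Slippery (friction about 0.3): slides in a tube tilted some 20 degrees, stays in a level one. Open at both ends, its bore is either 20 (goes home on a pin) or 11 (stops at the pin's nose): trying it tells. 0.06 to 0.11 kg
- tube_2: clear square plastic tube 2, 144 mm long, 44 x 44 outside, wall 4 (bore 36 x 36), open mouth at its -x end, closed black end (6 thick) at its +x end. Origin at its centre, x along the tube from mouth to closed end. It starts lying on the bench with the mouth roughly towards the robot and one sleeve inside, or it may be empty. 0.12 kg
- sleeve_2: orange plastic pipe sleeve 2, 110 mm long, 28 outside, origin at its centre, x along its axis. Starts inside tube 2, 11 to 27 behind the mouth; may be absent (tube empty). Slippery (friction about 0.3): slides in a tube tilted some 20 degrees, stays in a level one. Open at both ends, its bore is either 20 (goes home on a pin) or 11 (stops at the pin's nose): trying it tells. 0.06 to 0.11 kg
- tube_3: clear square plastic tube 3, 144 mm long, 44 x 44 outside, wall 4 (bore 36 x 36), open mouth at its -x end, closed black end (6 thick) at its +x end. Origin at its centre, x along the tube from mouth to closed end. It starts lying on the bench with the mouth roughly towards the robot and one sleeve inside, or it may be empty. 0.12 kg
- sleeve_3: orange plastic pipe sleeve 3, 110 mm long, 28 outside, origin at its centre, x along its axis. Starts inside tube 3, 11 to 27 behind the mouth; may be absent (tube empty). Slippery (friction about 0.3): slides in a tube tilted some 20 degrees, stays in a level one. Open at both ends, its bore is either 20 (goes home on a pin) or 11 (stops at the pin's nose): trying it tells. 0.06 to 0.11 kg
- tip_cradle: fixed grey and aluminium tipping cradle. Origin on the bench under the front edge of its seat, x to the back. Level seat for one tube, mouth to the front (-x), floor at z = 75 mm, x = 2 to 140, between outward-leaning cheeks 10 high (49 apart at the floor, 57 at the top). Tabs at the two front corners (x = -4 to 0, 6 high, before the tube's side walls only) stop it being dragged forward
- cradle_seat (a point): centre of a tube seated level in the cradle, its mouth then 6 mm behind the front edge: x = 78, z = 97 in the cradle's frame
- cradle_bumper (a point): middle of the face of the black bumper plate (34 mm wide, 46 high) in the open space before the seat. The face is square to a tube held tilted 35 degrees mouth-down about the lower edge of its mouth (x = 6, z = 75 in the cradle's frame) and 46 ahead of that mouth, so a sleeve sliding out stops with 46 protruding. Its top is at z = 73: a level sleeve is drawn out over it
- gauge_stand: fixed blue stand. Origin on the bench under the middle of the front face of its upright plate (230 mm wide, 130 high); x to the back, away from the pins. Three level steel gauge pins stick out of the front face towards -x
- reject_bin: loose red open bin, 190 mm (x) by 120 (y) by 50 high, wall and floor about 4, origin at the centre of its underside
- white_tray: loose shallow white tray, 240 mm (x) by 260 (y) by 50 high, walls and floor 3, origin at the centre of its underside
- carton: small brown carton, bystander, 78 x 103 x 58 mm
- masking_tape: roll of masking tape, bystander, 103 mm across, 25 high
- pin_1 (a point): root of the left (+y) gauge pin, on its axis at the face of the stand's plate, 100 mm above the bench; the pin is 15 in diameter, 76 long, points along the stand's -x, its last 14 taper to 6 across; pins 80 apart
- pin_2 (a point): root of the middle gauge pin, on its axis at the face of the stand's plate, 100 mm above the bench; the pin is 15 in diameter, 76 long, points along the stand's -x, its last 14 taper to 6 across; pins 80 apart
- pin_3 (a point): root of the right (-y) gauge pin, on its axis at the face of the stand's plate, 100 mm above the bench; the pin is 15 in diameter, 76 long, points along the stand's -x, its last 14 taper to 6 across; pins 80 apart

How it is judged:
By the outcome, as a careful person would: the job done as asked, in the order asked, and still so for the second after the job is handed in, with the robot touching nothing.
Of sleeve_1, sleeve_2, sleeve_3 only 2 to 3 are there at a start; the rules pass over those that are not, and their reading is None.
At some moment in a run one of tube_1, tube_2, tube_3, white_tray, reject_bin may be knocked a few centimetres aside while the robot is not near it.
It also fails if it takes over 210 s, if anything falls off the work surface, if the arm or the gripper's body presses on something with over 40 N, if the wrist force passes 120 N, or if a joint passes its speed limit or range.

ROBOT

A 6-joint arm with a two-finger parallel gripper is mounted at the origin on a cart in front of the work surface, level with it; the furniture and walls round the work are solid. World frame = base frame: x ahead of the robot, y to its left, z up, the work surface at z = 0. Lengths are in mm, angles in rad, forces in N, time in s.
With the tool pointing down it reaches from about 350 to 725 mm from the base axis. Payload 4.3 kg.
Tool frame: the origin (TCP) lies at the very end of the fingers, on their centre line; the grasp point (between the pads) lies 19 mm behind it; z points along the fingers, y is the line along which they close (so a half turn about z gives the same grasp; the last joint's range is limited). The gripper opens to 85 mm and grips with 20 to 120 N. Pads are 22 mm wide; open, the fingers measure 114 mm over their backs; the gripper's body (76 mm by 85 mm) begins 54 mm behind the grasp point. The pads swing forward as they close: fully open they stand 13 mm farther back than shut.
Start: joints at [-1.282, 0.377, 0.081, 1.274, 0, 1.46], TCP at [223.294, -529.912, 231.329] pointing down, gripper open.
Joint ranges: [-2.72, 2.72], [-0.84, 1.66], [-1.02, 1.22], [-1.77, 2.12], [-1.37, 1.28], [-3.14, 3.14]. Speed limits (rad/s): [2.57, 2.57, 3.14, 3.14, 3.14, 3.14].

INTERFACE

Orientations are given as a unit quaternion [x, y, z, w].
In Python, from workcell import bot, optics, workorder gives the robot as it stands.
- The arm moves only by the tool step_arm, never from a script. Its arguments are lists of equal length, an entry for each row: "slide": the shift along the tool's x, y, z in units of 300 mm (1.0 is 300 mm), a list of three; "turn": the turn, a rotation vector about the tool's x, y, z in units of pi/2 rad (1.0 is pi/2 rad), a list of three. A call has 1 to 8 rows; each row shifts and turns the commanded pose from where the row before left it, along the tool's axes as they then stand; what a row does not reach is not made up. A row lasts 1/8 s, in which the tool goes at most 62.5 mm and 10.7 degrees, less where a joint would pass 70% of its speed; a pose out of reach is approached as far as the arm can. A call with a number of a shift or a turn outside -1 to 1 is refused whole. A call with a gripper value outside its range is refused whole. "jaw" is the opening, from 0 (shut) to 1 (fully open), set as the call begins (left out, the last holds). The fingers move at their own pace and stop on an object; "newtons" is the grip in N (left out, the last holds). Time passes only in rows, so rows that do not move let the fingers close. It gives the time, the measured TCP pose, the force, the opening and the grip force at its end, in the units of the state.
- bot.get_state(): the state, without advancing time (a new reading comes with each control period).
- optics.camera(name): name is "scene" or "side" or "wrist"; returns a dict with "frame" (400x640x3 uint8, blue, green, red), "K" (3x3 intrinsics, pixels), "xyz" and "orientation" of the camera in the world; the wrist camera has in their place "hand_eye" (4x4, takes a point from camera to tool coordinates, whose origin is the TCP and whose axes are the flange's). Camera axes: x right, y up, looking along -z (the intrinsics and any distortion apply to the point x, -y, -z); pixel columns grow to the right and rows downward; lengths in mm; the calibration is good to about 2 mm. The wrist camera is an equidistant fisheye: a pixel r from the principal point sees the ray r / f radians off the axis. A picture is of the moment at which its call begins: read the wrist's pose just before it. There is no depth.
- workorder.job_done(): hands the job in; it is judged then, once.
The state is a dict: "clock": time; "qpos": joint angles; "joint_vel": joint speeds; "effort": joint torques, N m; "tcp_pos": TCP position; "orientation": TCP orientation; "force": force on the tool from outside, world axes, zero at the start; "wrist_torque": the same for the moment, N m; "grip_width": finger opening in mm; "grasp_force": force on a finger pad.
Only numpy, scipy, OpenCV 4.12 (cv2) and the standard library are available. Lean on these libraries where they do the work, as an engineer would, in place of code of your own. Each camera call takes 0.05 s, during which the arm holds its last target. There are 200 camera calls.

## Working session

There is one attempt and no reset: what is moved stays moved. The work goes in short steps, Python scripts to look and compute and a tool call to move; the robot and the scene stay as the last step left them, time stands still between calls to the robot, and variables do not carry over. Pictures are saved under pics/ and viewed, at most 14 in all, crops included, and the job is handed in when it is done.

Besides the shell and the picture viewer there is one more tool, called after "Request:" in YAML: its name, and indented under it one key for each argument. step_arm: Moves the arm, as the interface text tells. Its arguments: {"type":"object","properties":{"slide":{"type":"array"},"turn":{"type":"array"},"jaw":{"type":"number"},"newtons":{"type":"number"}},"required":["slide","turn"]}

```bash
ls; mkdir -p pics; cat > h.py <<'E'
import numpy as np, cv2
from scipy.spatial.transform import Rotation as R
from workcell import bot, optics, workorder
def snap(n,name=None):
    s=bot.get_state(); c=optics.camera(n); c['s']=s
    if name: cv2.imwrite(f'pics/{name}.png',c['frame'])
    return c
E
python3 - <<'E'
from h import *
a=snap('scene');b=snap('side')
print({k:v for k,v in a.items() if k not in('frame','s')},{k:v for k,v in b.items() if k not in('frame','s')});print(a['s'])
cv2.imwrite('pics/a.png',a['frame']);cv2.imwrite('pics/b.png',b['frame'])
w=snap('wrist','w');print({k:v for k,v in w.items() if k not in('frame','s')})
E
```

```text
pics
{'K': array([[449.99432535,   0.        , 320.58839256],
       [  0.        , 449.99432535, 198.42258087],
       [  0.        ,   0.        ,   1.        ]]), 'xyz': array([ -54.70455714,  986.37400193, 1014.13656486]), 'orientation': array([-0.12571037,  0.42220301,  0.86680342, -0.2336522 ])} {'K': array([[430.18838615,   0.        , 317.540041  ],
       [  0.        , 430.18838615, 200.05014702],
       [  0.        ,   0.        ,   1.        ]]), 'xyz': array([  662.19505379, -1014.26189623,   868.36797657]), 'orientation': array([0.43654408, 0.02028565, 0.03883822, 0.89861524])}
{'clock': 0.0, 'qpos': array([-1.28226651e+00,  3.78100678e-01,  7.96392140e-02,  1.27440941e+00,
       -3.02161250e-05,  1.46050618e+00]), 'joint_vel': array([ 0.00096476,  0.00155556, -0.00106983, -0.00183059, -0.00116856,
       -0.000358  ]), 'effort': array([-3.12722805e-04, -4.63601804e+01,  2.69877344e+01,  2.08812713e-02,
       -1.96137244e-04,  6.15182017e-06]), 'tcp_pos': array([ 223.10460532, -529.23988664,  230.34456861]), 'orientation': array([ 9.80183095e-01,  1.98090950e-01, -1.07367303e-04, -1.03181103e-03]), 'force': array([ 0.32279518, -0.11412201, -0.09244296]), 'wrist_torque': array([0.03261334, 0.03948805, 0.03045743]), 'grasp_force': 0.0, 'grip_width': 85.20467429742136}
{'K': array([[309.70691629,   0.        , 321.59011644],
       [  0.        , 309.70691629, 198.84910799],
       [  0.        ,   0.        ,   1.        ]]), 'hand_eye': array([[ 1.96506832e-06,  9.61165074e-01,  2.75974094e-01,
         7.07455399e+01],
       [ 9.99999979e-01,  5.46281848e-05, -1.97380018e-04,
        -2.76364152e-02],
       [-2.04790743e-04,  2.75974089e-01, -9.61165054e-01,
        -1.42483958e+02],
       [ 0.00000000e+00,  0.00000000e+00,  0.00000000e+00,
         1.00000000e+00]])}
```

View pics/a.png

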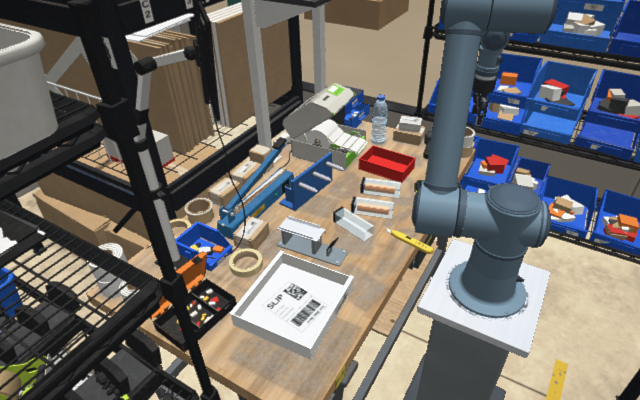

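View pics/b.png

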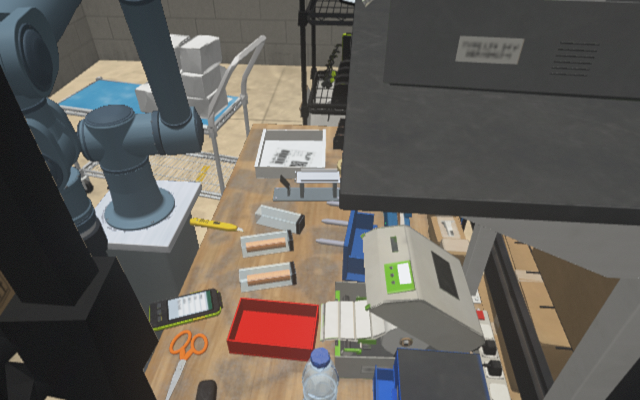

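```bash
cat >> h.py <<'E'
def ray(c,px):
    K=c['K'];px=np.atleast_2d(px).astype(float)
    d=np.c_[(px[:,0]-K[0,2])/K[0,0],(px[:,1]-K[1,2])/K[1,1]]
    if 'hand_eye' in c:
        r=np.linalg.norm(d,axis=1,keepdims=True)+1e-12
        v=np.c_[d/r*np.sin(r),np.cos(r)]*[1,-1,-1]
        T=np.array(c['hand_eye']);Rt=R.from_quat(c['s']['orientation'])
        return np.array(c['s']['tcp_pos'])+Rt.apply(T[:3,3]),Rt.apply(v@T[:3,:3].T)
    v=np.c_[d,np.ones(len(d))]*[1,-1,-1]
    return np.array(c['xyz']),R.from_quat(c['orientation']).apply(v)
def plane(c,px,z):
    o,d=ray(c,px); return o+d*((z-o[2])/d[:,2])[:,None]
def tri(c1,p1,c2,p2):
    o1,d1=ray(c1,p1);o2,d2=ray(c2,p2);out=[]
    for a,b in zip(d1,d2):
        a=a/np.linalg.norm(a);b=b/np.linalg.norm(b)
        t=np.linalg.lstsq(np.c_[a,-b],o2-o1,rcond=None)[0]
        p,q=o1+a*t[0],o2+b*t[1];out.append(np.r_[(p+q)/2,np.linalg.norm(p-q)])
    return np.array(out)
def proj(c,P):
    P=np.atleast_2d(P).astype(float);K=c['K']
    if 'hand_eye' in c:
        T=np.array(c['hand_eye']);q=R.from_quat(c['s']['orientation']).inv().apply(P-c['s']['tcp_pos'])
        v=((q-T[:3,3])@T[:3,:3])*[1,-1,-1]
        n=np.linalg.norm(v[:,:2],axis=1,keepdims=True);th=np.arctan2(n,v[:,2:])
        d=v[:,:2]/n*th
    else:
        v=R.from_quat(c['orientation']).inv().apply(P-c['xyz'])*[1,-1,-1];d=v[:,:2]/v[:,2:]
    return d*K[0,0]+K[:2,2]
E
python3 - <<'E'
from h import *
np.set_printoptions(suppress=True,precision=1)
a=snap('scene');b=snap('side')
for n,z,pa,pb in [('tubefull_b',44,(381,188),(267,242)),('tubefull_c',44,(376,207),(267,276)),('tubeempty',44,(352,222),(279,217)),('bin',50,(387,160),(274,326)),('tray',50,(294,302),(293,150)),('cradle',75,(304,232),(318,176)),('stand top',130,(310,178),(355,240))]:
    print(n,plane(a,[pa],z)[0],plane(b,[pb],z)[0])
A=cv2.resize(a['frame'][130:360,170:450],None,fx=2.6,fy=2.6,interpolation=cv2.INTER_CUBIC)
B=cv2.resize(b['frame'][115:365,200:400],None,fx=2.4,fy=2.4,interpolation=cv2.INTER_CUBIC)
cv2.imwrite('pics/A.png',A);cv2.imwrite('pics/B.png',B)
for n,f in(('scene',a['frame']),('side',b['frame'])):
    h=cv2.cvtColor(f,cv2.COLOR_BGR2HSV);m=cv2.inRange(h,(5,70,120),(18,160,255))
E
```

```text
tubefull_b [ 444.4 -240.6   44. ] [ 445.8 -168.2   44. ]
tubefull_c [ 413.4 -132.4   44. ] [ 468.  -290.7   44. ]
tubeempty [448.5 -22.5  44. ] [462.  -60.2  44. ]
bin [ 498.2 -412.5   50. ] [ 511.7 -441.1   50. ]
tray [428.4 353.9  50. ] [455.  306.6  50. ]
cradle [540.3 125.2  75. ] [562.4 115.5  75. ]
stand top [635.1 -66.6 130. ] [ 684.9 -230.9  130. ]
```

View pics/A.png

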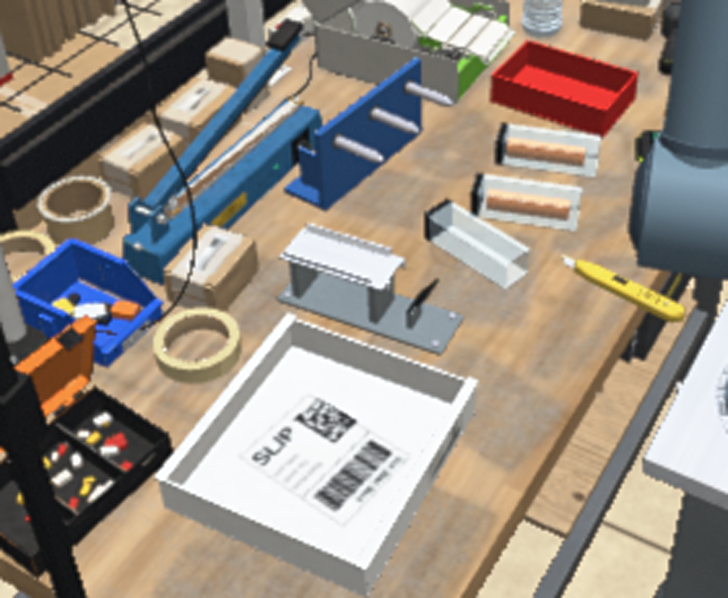

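View pics/B.png

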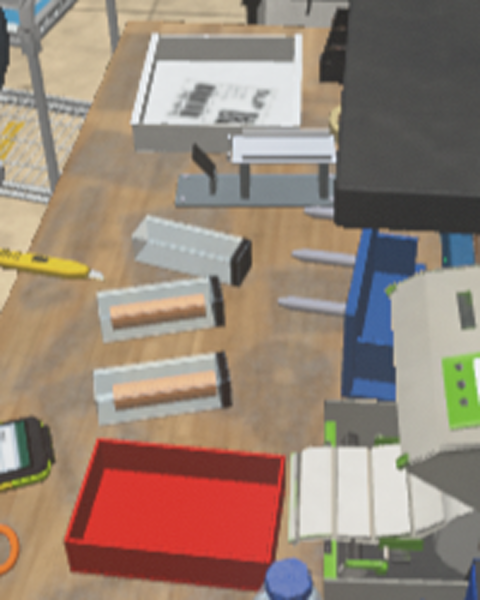

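```bash
cat > plan.py <<'E'
# plan(waypoints): each (xyz, yaw_deg, pitch_deg, mm_per_row[, pivot])  tool down; pitch>0 leans tube mouth-down
from h import *
import json,os,sys
def Rt(yaw,pitch=0): # tool x forward along yaw, z down, pitched about world-lateral axis
    return R.from_euler('z',yaw,degrees=True)*R.from_euler('y',-pitch,degrees=True)*R.from_quat([1,0,0,0])
def cur():
    s=bot.get_state();p=np.array(s['tcp_pos']);r=R.from_quat(s['orientation'])
    if os.path.exists('cmd.json'):
        c=json.load(open('cmd.json'));cp=np.array(c['p']);cr=R.from_quat(c['q'])
        d=np.linalg.norm(cp-p);a=np.degrees((cr.inv()*r).magnitude())
        print('cmd-meas %.1f mm %.2f deg'%(d,a),np.round(p-cp,1))
        if d<6 and a<2: return cp,cr
        print('!! using measured')
    return p,r
def plan(wps,maxdeg=8):
    p,r=cur();rows=[]
    for w in wps:
        tp=np.array(w[0],float);tr=Rt(w[1],w[2]);sp=w[3] if len(w)>3 else 40
        pv=np.array(w[4],float) if len(w)>4 else None
        rv=(tr*r.inv()).as_rotvec();n=max(1,int(np.ceil(np.linalg.norm(tp-p)/sp-.05)),int(np.ceil(np.degrees(np.linalg.norm(rv))/maxdeg-.05)))
        p0,r0=p,r
        for i in range(1,n+1):
            f=i/n;rr=R.from_rotvec(rv*f)*r0
            pp=pv+R.from_rotvec(rv*f).apply(p0-pv) if pv is not None else p0+(tp-p0)*f
            s=np.round(r.inv().apply(pp-p)/300,3);t=np.round((r.inv()*rr).as_rotvec()/(np.pi/2),3)
            rows.append((s,t));p=p+r.apply(s*300);r=r*R.from_rotvec(t*np.pi/2)
    for i in range(0,len(rows),8):
        f=lambda k:json.dumps([[float(x)+0. for x in q[k]] for q in rows[i:i+8]]).replace(' ','')
        print('slide',f(0));print('turn ',f(1))
    json.dump({'p':list(p),'q':list(r.as_quat())},open('cmd.json','w'));print('end',np.round(p,1))
E
python3 - <<'E'
from plan import *
s=bot.get_state();print(s['tcp_pos'])
plan([([260,-480,400],0,0,45),([430,-170,420],0,0,45)])
E
```

```text
[ 223.20221901 -529.60381063  230.88299411]
slide [[0.044,-0.026,-0.141],[0.042,-0.031,-0.141],[0.038,-0.034,-0.141],[0.035,-0.039,-0.141],[0.071,-0.129,-0.008],[0.071,-0.129,-0.009],[0.07,-0.129,-0.008],[0.071,-0.13,-0.009]]
turn  [[0.0,0.0,0.063],[0.0,0.0,0.064],[0.0,0.0,0.063],[-0.001,0.0,0.064],[0.0,0.0,0.0],[0.0,0.0,0.0],[0.0,0.0,0.0],[0.0,0.0,0.0]]
slide [[0.071,-0.129,-0.008],[0.071,-0.129,-0.008],[0.07,-0.129,-0.009],[0.071,-0.129,-0.008]]
turn  [[0.0,0.0,0.0],[0.0,0.0,0.0],[0.0,0.0,0.0],[0.0,0.0,0.0]]
end [ 430. -170.  420.]
```

Request:
step_arm:
  slide:
    - [0.044,-0.026,-0.141]
    - [0.042,-0.031,-0.141]
    - [0.038,-0.034,-0.141]
    - [0.035,-0.039,-0.141]
    - [0.071,-0.129,-0.008]
    - [0.071,-0.129,-0.009]
    - [0.07,-0.129,-0.008]
    - [0.071,-0.13,-0.009]
  turn:
    - [0.0,0.0,0.063]
    - [0.0,0.0,0.064]
    - [0.0,0.0,0.063]
    - [-0.001,0.0,0.064]
    - [0.0,0.0,0.0]
    - [0.0,0.0,0.0]
    - [0.0,0.0,0.0]
    - [0.0,0.0,0.0]

```text
clock: 1.25
tcp_pos: [345.5, -323.6, 410.5]
orientation: [1.0, -0.0, 0.0, 0.001]
force: [1.1, -0.6, -0.2]
grip_width: 85.5
grasp_force: 0.0
```

Request:
step_arm:
  slide:
    - [0.071,-0.129,-0.008]
    - [0.071,-0.129,-0.008]
    - [0.07,-0.129,-0.009]
    - [0.071,-0.129,-0.008]
    - [0,0,0]
    - [0,0,0]
  turn:
    - [0.0,0.0,0.0]
    - [0.0,0.0,0.0]
    - [0.0,0.0,0.0]
    - [0.0,0.0,0.0]
    - [0,0,0]
    - [0,0,0]

```text
clock: 2.0
tcp_pos: [429.9, -170.3, 420.0]
orientation: [1.0, 0.0, -0.0, 0.001]
force: [0.4, -0.4, -0.9]
grip_width: 85.4
grasp_force: 0.0
```

```bash
cat >> plan.py <<'E'
if __name__=='__main__':
    plan([tuple(w) for w in eval(sys.argv[1])])
E
cat >> h.py <<'E'
import pickle
def keep(n,name):
    c=snap(n,name);pickle.dump({k:v for k,v in c.items()},open(f'pics/{name}.pkl','wb'));return c
def load(name): return pickle.load(open(f'pics/{name}.pkl','rb'))
E
python3 - <<'E'
from h import *
keep('wrist','w1')
E
python3 plan.py "[([430,130,420],0,0,45)]"
```

```text
cmd-meas 0.8 mm 0.08 deg [-0.3 -0.7  0. ]
slide [[0.0,-0.143,0.0],[0.0,-0.143,0.0],[0.0,-0.143,0.0],[0.0,-0.142,0.0],[0.0,-0.143,-0.001],[0.0,-0.143,0.0],[0.0,-0.143,0.0]]
turn  [[0.0,0.0,0.0],[0.0,0.0,0.0],[0.0,0.0,0.0],[0.0,0.0,0.0],[0.0,0.0,0.0],[0.0,0.0,0.0],[0.0,0.0,0.0]]
end [430.  130.  420.1]
```

View pics/w1.png

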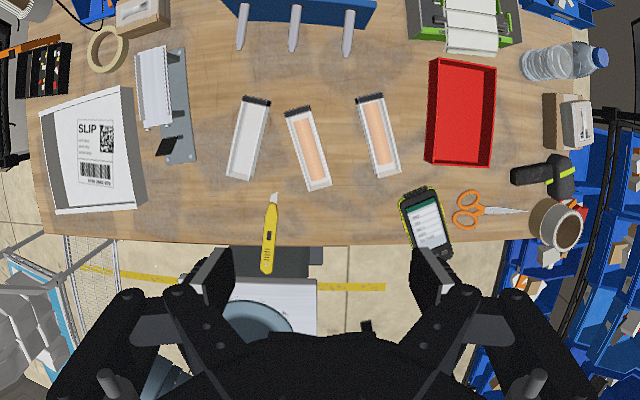

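Request:
step_arm:
  slide:
    - [0.0,-0.143,0.0]
    - [0.0,-0.143,0.0]
    - [0.0,-0.143,0.0]
    - [0.0,-0.142,0.0]
    - [0.0,-0.143,-0.001]
    - [0.0,-0.143,0.0]
    - [0.0,-0.143,0.0]
    - [0,0,0]
  turn:
    - [0,0,0]
    - [0,0,0]
    - [0,0,0]
    - [0,0,0]
    - [0,0,0]
    - [0,0,0]
    - [0,0,0]
    - [0,0,0]

```text
clock: 3.05
tcp_pos: [430.8, 91.6, 420.3]
orientation: [1.0, 0.023, -0.001, -0.015]
force: [0.7, -1.5, -0.2]
grip_width: 85.6
grasp_force: 0.0
```

Request:
step_arm:
  slide:
    - [0,0,0]
    - [0,0,0]
  turn:
    - [0,0,0]
    - [0,0,0]

```text
clock: 3.3
tcp_pos: [430.7, 91.1, 420.4]
orientation: [1.0, 0.022, -0.0, -0.015]
force: [0.5, 0.2, -0.1]
grip_width: 85.5
grasp_force: 0.0
```

```bash
python3 - <<'E'
from h import *
b=keep('wrist','w2');a=load('w1')
I=np.zeros((600,800,3),np.uint8)
A=cv2.resize(a['frame'][0:200,30:430],None,fx=2,fy=2,interpolation=cv2.INTER_CUBIC)
B=cv2.resize(b['frame'][0:200,180:580],None,fx=2,fy=2,interpolation=cv2.INTER_CUBIC)
cv2.imwrite('pics/w2c.png',cv2.resize(b['frame'][0:240,210:530],None,fx=2.5,fy=2.5,interpolation=cv2.INTER_CUBIC))
E
```

```text
(no output)
```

View pics/w2c.png

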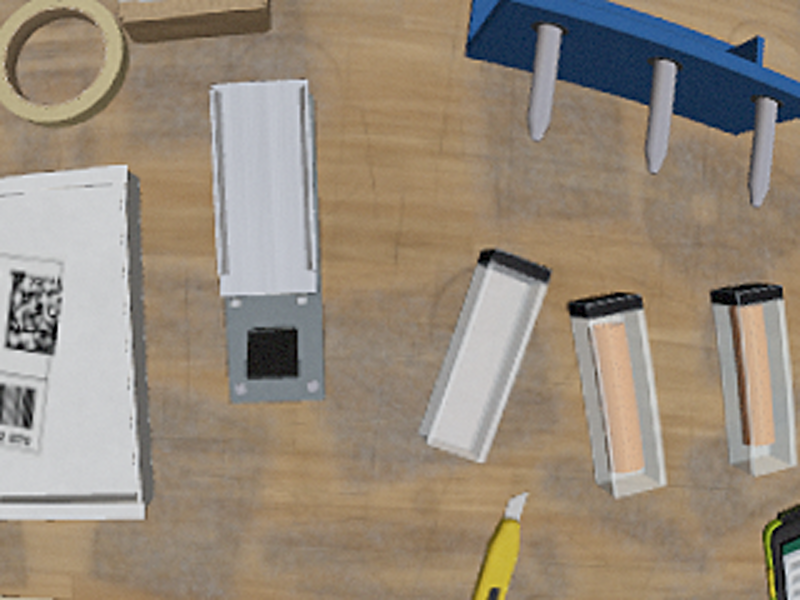

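```bash
python3 - <<'E'
from h import *
np.set_printoptions(suppress=True,precision=3)
print(load('w1')['s']['qpos'],load('w2')['s']['qpos'])
a,b=load('w1'),load('w2')
# black end caps and orange sleeves and red bin masks, both views
for n,c in(('w1',a),('w2',b)):
    h=cv2.cvtColor(c['frame'],cv2.COLOR_BGR2HSV)
    for nm,lo,hi in(('black',(0,0,0),(180,90,75)),('red',(0,150,70),(5,255,255)),('orange',(4,60,150),(13,160,255)),('pin',(115,5,120),(150,40,230))):
        m=cv2.inRange(h[:230],lo,hi)
        for k in cv2.findContours(m,0,2)[0]:
            ar=cv2.contourArea(k)
            if ar>60:
                r=cv2.minAreaRect(k);print(n,nm,np.round(r[0]),np.round(r[1]),round(r[2]),ar)
E
```

```text
[-0.513  0.174  0.295  1.692 -0.002  2.628] [0.043 0.124 0.236 1.684 0.029 3.141]
w1 black [421. 212.] [46. 38.] 73 431.5
w1 black [540. 171.] [58. 43.] 18 1122.0
w1 black [167. 144.] [15. 32.] 36 234.0
w1 black [297. 111.] [ 5. 26.] 75 81.0
w1 black [256. 100.] [28.  6.] 12 90.5
w1 black [369.  98.] [ 4. 27.] 76 80.5
w1 black [173.  58.] [12. 11.] 0 83.0
w1 black [ 14. 109.] [ 29. 118.] 0 837.5
w1 black [43. 70.] [56. 56.] 90 2043.0
w1 black [ 6. 36.] [28. 11.] 90 169.0
w1 black [614. 123.] [212.  49.] 90 1904.5
w1 black [627.   7.] [20. 22.] 41 119.5
w1 red [582. 210.] [17. 10.] 55 79.0
w1 red [460. 112.] [ 68. 108.] 3 6798.0
w1 orange [305. 151.] [62.  6.] 73 184.5
w1 orange [313. 148.] [61.  7.] 74 218.5
w1 orange [374. 134.] [61.  8.] 75 296.5
w1 orange [382. 132.] [62.  5.] 76 161.5
w1 pin [348.  33.] [ 9. 48.] 8 313.5
w1 pin [294.  28.] [ 9. 48.] 9 296.0
w1 pin [241.  26.] [ 8. 47.] 7 266.5
w2 black [530. 213.] [19. 35.] 54 223.0
w2 black [615. 192.] [43. 37.] 18 747.5
w2 black [ 46. 146.] [ 9. 17.] 76 63.5
w2 black [318. 141.] [20. 19.] 90 334.5
w2 black [452. 122.] [ 7. 29.] 79 111.5
w2 black [507. 117.] [ 7. 27.] 83 88.0
w2 black [416. 105.] [29.  7.] 15 104.5
w2 black [625.  32.] [ 9. 15.] 84 66.0
w2 black [566.  43.] [46. 13.] 87 144.5
w2 black [134.  38.] [82. 69.] 6 3923.0
w2 black [562.   6.] [13. 10.] 84 67.0
w2 black [41. 78.] [148. 102.] 82 7444.0
w2 red [569. 137.] [51. 93.] 7 4119.5
w2 pin [515.  61.] [ 6. 43.] 7 159.0
w2 pin [474.  46.] [ 8. 45.] 8 212.5
w2 pin [428.  33.] [ 8. 46.] 9 244.5
```

```bash
python3 - <<'E'
from h import *
np.set_printoptions(suppress=True,precision=1)
a,b=load('w1'),load('w2')
print('pins mid',tri(a,[(348,33),(294,28),(241,26)],b,[(515,61),(474,46),(428,33)]))
print('caps',tri(a,[(256,100),(297,111),(369,98)],b,[(416,105),(452,122),(507,117)]))
print('bumper',tri(a,[(167,144)],b,[(318,141)]),plane(b,[(318,141)],60))
f=lambda P:np.array(P)/2.5+[210,0]
print('cradle seat corners z75',plane(b,f([(210,87),(308,80),(317,296),(220,294)]),85))
print('pin tips',plane(b,f([(537,138),(653,172),(757,205)]),100));print('pin roots',plane(b,f([(550,30),(662,65),(766,99)]),100))
print('tray top right corners',plane(b,f([(128,167),(145,517)]),50))
print('tape',plane(b,f([(63,60)]),25))
print('tubes mouth bottom z22',plane(b,f([(458,450),(638,488),(765,468)]),22))
print('bin w1',plane(a,[(432,58),(496,66),(490,166),(426,158)],50))
print('tray w1 top',plane(a,[(40,105),(124,87),(146,206),(54,213)],50))
E
```

```text
pins mid [[ 621.3 -209.6  101.7    0.8]
 [ 630.1 -130.1  100.9    0.3]
 [ 637.1  -50.5  104.4    0.7]]
caps [[ 524.9  -57.8   26.9    1.3]
 [ 502.9 -128.9   26.2    0.3]
 [ 527.6 -254.2   14.     0.8]]
bumper [[454.2 109.1  46.9   3.4]] [[453.8 108.6  60. ]]
cradle seat corners z75 [[622.  151.7  85. ]
 [628.2  92.1  85. ]
 [492.5  80.5  85. ]
 [491.2 139.9  85. ]]
pin tips [[ 601.3  -47.6  100. ]
 [ 591.7 -126.6  100. ]
 [ 584.3 -207.4  100. ]]
pin roots [[ 674.1  -54.8  100. ]
 [ 665.2 -131.9  100. ]
 [ 660.1 -213.3  100. ]]
tray top right corners [[575.4 208.4  50. ]
 [334.1 192.4  50. ]]
tape [[661.1 266.6  25. ]]
tubes mouth bottom z22 [[ 387.8  -28.7   22. ]
 [ 367.4 -176.7   22. ]
 [ 390.9 -294.6   22. ]]
bin w1 [[ 601.6 -358.    50. ]
 [ 604.  -487.4   50. ]
 [ 416.9 -484.5   50. ]
 [ 427.  -352.    50. ]]
tray w1 top [[574.1 464.8  50. ]
 [571.5 199.1  50. ]
 [339.1 170.6  50. ]
 [318.8 463.5  50. ]]
```

```bash
sed -i 's/maxdeg=8/maxdeg=10/' plan.py; python3 plan.py "[([450,95,380],60,0,45),([460,100,330],120,0),([470,80,260],180,0),]"
```

```text
cmd-meas 38.8 mm 3.08 deg [  0.7 -38.8   0.4]
!! using measured
slide [[0.011,-0.001,0.022],[0.011,0.001,0.023],[0.01,0.002,0.022],[0.011,0.004,0.023],[0.009,0.006,0.022],[0.008,0.007,0.023],[0.005,0.003,0.028],[0.005,0.005,0.027]]
turn  [[-0.003,-0.002,-0.106],[-0.003,-0.001,-0.107],[-0.003,-0.002,-0.106],[-0.003,-0.001,-0.107],[-0.002,-0.001,-0.106],[-0.003,-0.002,-0.106],[0.0,0.0,-0.111],[0.0,0.0,-0.111]]
slide [[0.004,0.005,0.028],[0.002,0.005,0.028],[0.002,0.006,0.028],[0.001,0.006,0.027],[-0.012,-0.001,0.039],[-0.013,-0.003,0.039],[-0.011,-0.004,0.039],[-0.011,-0.007,0.039]]
turn  [[0.0,0.0,-0.111],[0.0,0.0,-0.112],[0.0,0.0,-0.111],[0.0,0.0,-0.111],[0.0,0.0,-0.111],[0.0,0.0,-0.111],[0.0,0.0,-0.111],[0.0,0.0,-0.111]]
slide [[-0.009,-0.009,0.039],[-0.007,-0.009,0.039]]
turn  [[0.0,0.0,-0.112],[0.0,0.0,-0.111]]
end [470.   80.1 259.9]
```

Request:
step_arm:
  slide:
    - [0.011,-0.001,0.022]
    - [0.011,0.001,0.023]
    - [0.01,0.002,0.022]
    - [0.011,0.004,0.023]
    - [0.009,0.006,0.022]
    - [0.008,0.007,0.023]
    - [0.005,0.003,0.028]
    - [0.005,0.005,0.027]
  turn:
    - [-0.003,-0.002,-0.106]
    - [-0.003,-0.001,-0.107]
    - [-0.003,-0.002,-0.106]
    - [-0.003,-0.001,-0.107]
    - [-0.002,-0.001,-0.106]
    - [-0.003,-0.002,-0.106]
    - [0.0,0.0,-0.111]
    - [0.0,0.0,-0.111]

```text
clock: 4.35
tcp_pos: [453.4, 97.1, 363.1]
orientation: [0.764, 0.645, 0.0, -0.0]
force: [-0.3, -0.6, -0.2]
grip_width: 85.6
grasp_force: 0.0
```

Request:
step_arm:
  slide:
    - [0.004,0.005,0.028]
    - [0.002,0.005,0.028]
    - [0.002,0.006,0.028]
    - [0.001,0.006,0.027]
    - [-0.012,-0.001,0.039]
    - [-0.013,-0.003,0.039]
    - [-0.011,-0.004,0.039]
    - [-0.011,-0.007,0.039]
  turn:
    - [0.0,0.0,-0.111]
    - [0.0,0.0,-0.112]
    - [0.0,0.0,-0.111]
    - [0.0,0.0,-0.111]
    - [0.0,0.0,-0.111]
    - [0.0,0.0,-0.111]
    - [0.0,0.0,-0.111]
    - [0.0,0.0,-0.111]

```text
clock: 5.35
tcp_pos: [466.7, 86.9, 282.9]
orientation: [0.171, 0.985, 0.0, -0.0]
force: [0.4, -0.1, 0.4]
grip_width: 85.7
grasp_force: 0.0
```

Request:
step_arm:
  slide:
    - [-0.009,-0.009,0.039]
    - [-0.007,-0.009,0.039]
    - [0,0,0]
    - [0,0,0]
    - [0,0,0]
  turn:
    - [0.0,0.0,-0.112]
    - [0.0,0.0,-0.111]
    - [0,0,0]
    - [0,0,0]
    - [0,0,0]

```text
clock: 5.98
tcp_pos: [470.2, 81.1, 260.5]
orientation: [-0.0, 1.0, 0.0, 0.0]
force: [-0.0, -0.2, -0.0]
grip_width: 85.4
grasp_force: 0.0
```

```bash
python3 - <<'E'
from h import *
np.set_printoptions(suppress=True,precision=3)
c=keep('wrist','w3');print(c['s']['qpos'])
E
python3 plan.py "[([470,150,260],180,0,35)]"
```

```text
[ 0.037  0.17  -0.123  1.277  0.001  0.036]
cmd-meas 1.2 mm 0.07 deg [0.2 1.  0.6]
slide [[0.0,0.116,0.0],[0.0,0.117,0.0]]
turn  [[0.0,0.0,0.0],[0.0,0.0,0.0]]
end [469.9 150.  259.9]
```

View pics/w3.png

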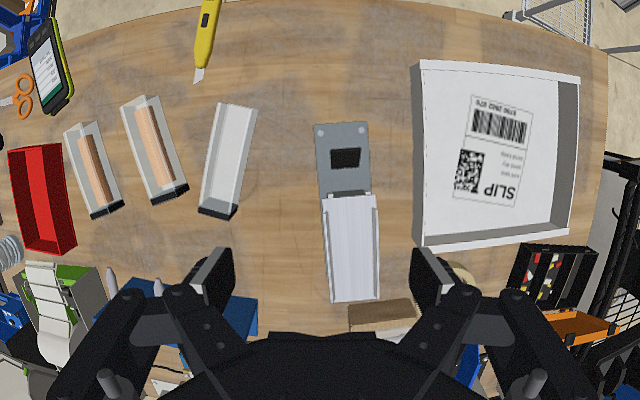

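Request:
step_arm:
  slide:
    - [0.0,0.116,0.0]
    - [0.0,0.117,0.0]
    - [0,0,0]
    - [0,0,0]
    - [0,0,0]
  turn:
    - [0,0,0]
    - [0,0,0]
    - [0,0,0]
    - [0,0,0]
    - [0,0,0]

```text
clock: 6.65
tcp_pos: [469.8, 150.3, 260.0]
orientation: [-0.0, 1.0, 0.0, -0.0]
force: [-0.0, 0.1, 0.2]
grip_width: 85.8
grasp_force: 0.0
```

```bash
python3 - <<'E'
from h import *
c=keep('wrist','w4');a=load('w3')
A=cv2.resize(a['frame'][110:310,300:400],None,fx=3,fy=3,interpolation=cv2.INTER_CUBIC)
o=proj(c,[[550,112,80]])[0];x=int(o[0])-60;print(x)
B=cv2.resize(c['frame'][110:310,x:x+120],None,fx=3,fy=3,interpolation=cv2.INTER_CUBIC)
cv2.imwrite('pics/cr.png',np.hstack([A,B]))
E
```

```text
227
```

View pics/cr.png

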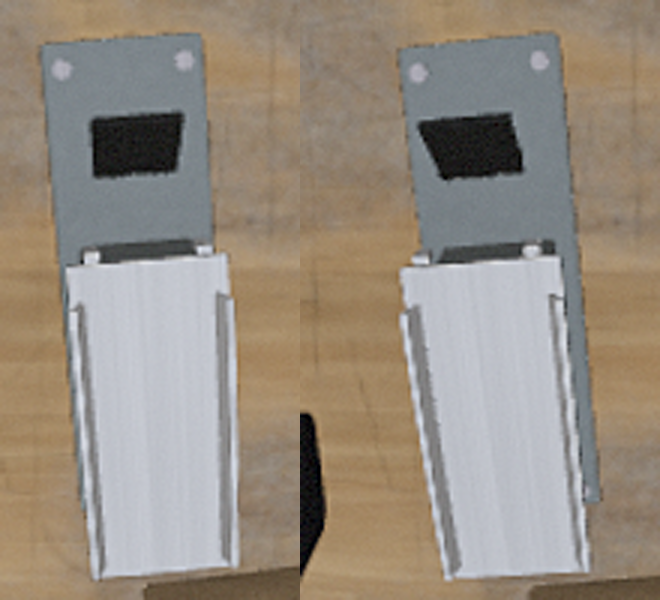

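```bash
python3 - <<'E'
from h import *
np.set_printoptions(suppress=True,precision=1)
a,b=load('w3'),load('w4')
f=lambda P,x0:np.array(P)/3+[x0-.33,110-.33]
A=f([(67,268),(228,253),(92,578),(237,567),(92,120),(186,113),(62,69),(184,60)],300);B=f([(100,269),(258,254),(147,578),(288,570),(118,121),(213,113),(118,72),(240,61)],227)
print(tri(a,A,b,B))
for c,P in((a,A),(b,B)):
    q=plane(c,P[:4],75);print(q);m=(q[0]+q[1])/2;k=(q[2]+q[3])/2;print(m,k,np.linalg.norm(k-m),np.degrees(np.arctan2(*(k-m)[1::-1])))
    print(np.linalg.norm(q[0]-q[1]),plane(c,P[4:6],73),plane(c,P[6:],8))
E
```

```text
[[495.2  81.9  75.    0.2]
 [488.7 140.9  77.6   0.2]
 [629.8  92.5  78.4   0.2]
 [619.7 152.   86.2   0.9]
 [440.5  90.7  73.8   0.7]
 [438.3 124.7  70.2   0.4]
 [426.8  79.8  10.7   0.2]
 [422.8 131.6   7.7   0.2]]
[[495.3  81.9  75. ]
 [489.5 141.3  75. ]
 [632.1  92.6  75. ]
 [628.  154.6  75. ]]
[492.4 111.6  75. ] [630.  123.6  75. ] 138.13150296595123 4.984291812995175
59.75158270180211 [[441.   90.7  73. ]
 [438.2 124.4  73. ]] [[427.1  79.8   8. ]
 [422.7 131.6   8. ]]
[[495.1  81.9  75. ]
 [489.3 140.8  75. ]
 [632.3  91.9  75. ]
 [626.8 152.1  75. ]]
[492.2 111.3  75. ] [629.6 122.   75. ] 137.78839953151063 4.4375972537251425
59.188080894564365 [[440.3  90.6  73. ]
 [437.8 125.   73. ]] [[426.8  79.3   8. ]
 [422.9 131.6   8. ]]
```

```bash
python3 plan.py "[([490,-70,260],180,0,45)]";python3 plan.py "[([490,-110,260],180,0,45)]"|tail -3
```

```text
cmd-meas 0.2 mm 0.02 deg [-0.1  0.2  0.1]
slide [[-0.013,-0.147,0.0],[-0.014,-0.146,0.0],[-0.013,-0.147,0.0],[-0.013,-0.147,0.0],[-0.013,-0.147,0.0]]
turn  [[0.0,0.0,0.0],[0.0,0.0,0.0],[0.0,0.0,0.0],[0.0,0.0,0.0],[0.0,0.0,0.0]]
end [489.9 -70.1 259.9]
slide [[-0.011,-0.145,0.0],[-0.011,-0.144,0.0],[-0.011,-0.145,0.0],[-0.011,-0.144,0.0],[-0.011,-0.145,0.0],[-0.011,-0.144,0.0]]
turn  [[0.0,0.0,0.0],[0.0,0.0,0.0],[0.0,0.0,0.0],[0.0,0.0,0.0],[0.0,0.0,0.0],[0.0,0.0,0.001]]
end [ 489.9 -109.9  260. ]
```

Request:
step_arm:
  slide:
    - [-0.013,-0.147,0.0]
    - [-0.014,-0.146,0.0]
    - [-0.013,-0.147,0.0]
    - [-0.013,-0.147,0.0]
    - [-0.013,-0.147,0.0]
    - [0,0,0]
    - [0,0,0]
    - [0,0,0]
  turn:
    - [0,0,0]
    - [0,0,0]
    - [0,0,0]
    - [0,0,0]
    - [0,0,0]
    - [0,0,0]
    - [0,0,0]
    - [0,0,0]

```text
clock: 7.7
tcp_pos: [489.8, -68.4, 259.9]
orientation: [-0.002, 1.0, 0.0, -0.0]
force: [0.3, 0.1, -0.2]
grip_width: 85.6
grasp_force: 0.0
```

```bash
python3 -c "
from h import *
keep('wrist','w5')"
```

Request:
step_arm:
  slide:
    - [0,-0.133,0]
    - [0,0,0]
    - [0,0,0]
    - [0,0,0]
  turn:
    - [0,0,0]
    - [0,0,0]
    - [0,0,0]
    - [0,0,0]

```text
clock: 8.25
tcp_pos: [490.1, -108.1, 259.8]
orientation: [-0.002, 1.0, 0.0, -0.0]
force: [0.8, 0.8, 0.0]
grip_width: 85.4
grasp_force: 0.0
```

```bash
python3 - <<'E'
from h import *
a=load('w5');c=keep('wrist','w6')
for k in(a,c): print(k['s']['tcp_pos'],proj(k,[[600,-48,100],[674,-55,100],[592,-127,100],[665,-132,100]]))
A=cv2.resize(a['frame'][80:320,60:420],(720,480),interpolation=cv2.INTER_CUBIC)
cv2.imwrite('pics/pin.png',A)
E
```

```text
[489.82858679 -68.36499876 259.87914804] [[339.05718011 278.29556863]
 [331.60326562 328.50930198]
 [268.70666188 271.35684366]
 [269.2029413  321.7694439 ]]
[ 490.06116157 -108.13980115  259.83290062] [[373.98535189 277.5774911 ]
 [363.48611153 327.75097002]
 [303.97398092 271.91578827]
 [301.26622588 322.69495803]]
```

View pics/pin.png

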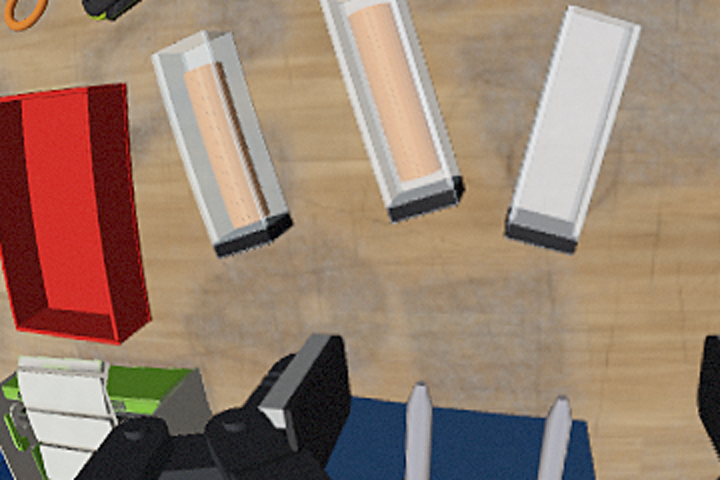

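```bash
sed -i 's/if d<6 and a<2/if d<1.5 and a<1/' plan.py; python3 - <<'E'
from h import *
np.set_printoptions(suppress=True,precision=1)
L={}
for n,xs in(('w5',(269,338)),('w6',(303,372))):
    c=load(n);h=cv2.cvtColor(c['frame'],cv2.COLOR_BGR2HSV)
    m=cv2.inRange(h,(0,0,110),(180,45,235))
    for j,x0 in enumerate(xs):
        r=m[262:350,x0-18:x0+14];pts=[]
        k,lab,st,ce=cv2.connectedComponentsWithStats(r);i=1+np.argmax(st[1:,4])
        ys=np.where((lab==i).any(1))[0]
        for y in ys:
            q=np.where(lab[y]==i)[0];pts.append((q.mean()+x0-18,y+262,len(q)))
        pts=np.array(pts);print(n,j,pts[0],pts[::8,2],pts[-1])
        g=pts[10:];f=np.polyfit(g[:,1],g[:,0],1);L[n,j]=(f,pts[0,1])
a,b=load('w5'),load('w6')
for j in(0,1):
    # two-plane intersection: axis = crossing of view planes
    N=[]
    for n,c in(('w5',a),('w6',b)):
        f,y0=L[n,j];o,d=ray(c,[(np.polyval(f,y),y) for y in(y0,y0+35)]);N.append((np.cross(d[0],d[1]),o))
    dirn=np.cross(N[0][0],N[1][0]);dirn/=np.linalg.norm(dirn);dirn*=np.sign(dirn[0])
    print('pin',2-j,'dir',dirn,np.degrees(np.arctan2(dirn[1],dirn[0])))
    for n,c in(('w5',a),('w6',b)):
        f,y0=L[n,j];P=plane(c,[(np.polyval(f,y),y) for y in(y0,y0+35)],100);print(P,np.degrees(np.arctan2(*(P[1]-P[0])[1::-1])))
    print(tri(a,[(np.polyval(L['w5',j][0],L['w5',j][1]),L['w5',j][1])],b,[(np.polyval(L['w6',j][0],L['w6',j][1]),L['w6',j][1])]))
# tube corners from pin.png (w5 crop): caps back top edge / mouth top
F=lambda P:np.array(P)/2+[60-.25,80-.25]
for nm,P in(('empty cap bottomback',[(506,234),(574,252)]),('mid cap',[(392,221),(464,203)]),('far cap',[(219,257),(290,236)])):
    print(nm,plane(a,F(P),44),plane(a,F(P),0))
E
```

```text
w5 0 [270. 271.   2.] [ 2. 11. 13. 12. 12. 12. 11.] [268.5 326.    6. ]
w5 1 [340. 277.   3.] [ 3. 10. 13. 12. 12. 12. 12.  5.] [333. 333.   5.]
w6 0 [308. 268.   1.] [ 1.  8. 13. 13. 12. 12. 12. 11.] [300.5 327.    8. ]
w6 1 [375. 277.   2.] [ 2. 10. 13. 12. 12. 12. 12.] [364.5 331.    8. ]
pin 2 dir [ 1.  -0.1 -0. ] -5.732841841505328
[[ 591.5 -126.2  100. ]
 [ 640.4 -130.9  100. ]] -5.485821140672884
[[ 587.  -125.5  100. ]
 [ 634.7 -130.3  100. ]] -5.728941429478511
[[ 585.3 -124.9  107.     3.9]]
pin 1 dir [ 1.  -0.1 -0. ] -5.519514983144374
[[598.3 -45.8 100. ]
 [647.8 -50.8 100. ]] -5.8412350933740065
[[599.3 -45.4 100. ]
 [649.  -50.8 100. ]] -6.166258393654843
[[597.6 -45.9 102.1   0.9]]
empty cap bottomback [[520.6 -78.5  44. ]
 [531.8 -37.3  44. ]] [[532.9 -79.7   0. ]
 [545.5 -33.5   0. ]]
mid cap [[ 512.6 -147.7   44. ]
 [ 501.5 -103.4   44. ]] [[ 523.9 -157.5    0. ]
 [ 511.5 -107.7    0. ]]
far cap [[ 536.8 -269.5   44. ]
 [ 522.2 -215.4   44. ]] [[ 551.  -294.2    0. ]
 [ 534.7 -233.4    0. ]]
```

```bash
python3 plan.py "[([456.7,-39,110],165,0,45),([456.7,-39,14],165,0,32)]"
```

```text
cmd-meas 1.7 mm 0.24 deg [ 0.2  1.6 -0.1]
!! using measured
slide [[0.028,0.058,0.125],[0.031,0.055,0.125],[0.035,0.054,0.125],[0.038,0.051,0.125],[0.0,0.0,0.107],[0.0,0.0,0.106],[0.0,0.0,0.107]]
turn  [[0.0,0.0,0.042],[0.0,0.0,0.042],[0.0,0.0,0.043],[0.0,0.0,0.042],[0.0,0.0,0.0],[0.0,0.0,0.0],[0.0,0.0,0.0]]
end [456.8 -39.   13.9]
```

Request:
step_arm:
  slide:
    - [0.028,0.058,0.125]
    - [0.031,0.055,0.125]
    - [0.035,0.054,0.125]
    - [0.038,0.051,0.125]
    - [0,0,0]
    - [0,0,0]
  turn:
    - [0.0,0.0,0.042]
    - [0.0,0.0,0.042]
    - [0.0,0.0,0.043]
    - [0.0,0.0,0.042]
    - [0,0,0]
    - [0,0,0]
  jaw: 0.85

```text
clock: 9.05
tcp_pos: [458.3, -40.3, 111.3]
orientation: [0.131, 0.991, -0.0, 0.001]
force: [0.5, -0.5, 0.3]
grip_width: 72.6
grasp_force: 0.0
```

```bash
python3 - <<'E'
from h import *
c=keep('wrist','w7')
cv2.imwrite('pics/w7c.png',cv2.resize(c['frame'][20:340,180:500],None,fx=1.8,fy=1.8,interpolation=cv2.INTER_CUBIC))
E
```

```text
(no output)
```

View pics/w7c.png

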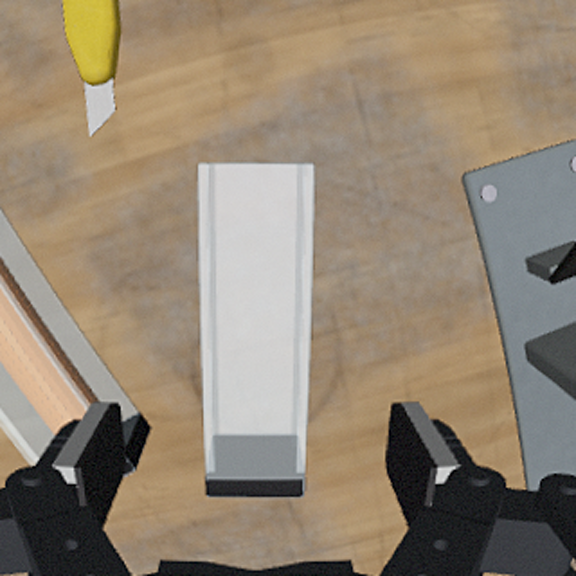

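```bash
cat >> h.py <<'E'
def tube(c,P,off,s,z=44):
    """P: mouthL,mouthR,capL,capR crop pixels -> centre,yaw,length,widths at top height z"""
    q=plane(c,np.array(P)/s+np.array(off)-.5+.5/s,z);m=(q[0]+q[1])/2;k=(q[2]+q[3])/2;d=k-m
    print('mouth',np.round(m,1),'cap',np.round(k,1),'len %.1f yaw %.1f w %.1f %.1f'%(np.linalg.norm(d),np.degrees(np.arctan2(d[1],d[0])),np.linalg.norm(q[0]-q[1]),np.linalg.norm(q[2]-q[3])),'centre',np.round((m+k)/2,1))
E
python3 - <<'E'
from h import *
tube(load('w7'),[(199,164),(314,164),(206,496),(305,496)],(180,20),1.8)
E
```

```text
mouth [390.6 -21.2  44. ] cap [527.8 -58.3  44. ] len 142.2 yaw -15.1 w 42.8 44.3 centre [459.2 -39.8  44. ]
```

Request:
step_arm:
  slide:
    - [0.0,0.0,0.108]
    - [0.0,0.0,0.108]
    - [0.0,0.0,0.108]
    - [0,0,0]
    - [0,0,0]
  turn:
    - [0,0,0]
    - [0,0,0]
    - [0,0,0]
    - [0,0,0]
    - [0,0,0]

```text
clock: 9.72
tcp_pos: [458.9, -40.6, 14.4]
orientation: [0.131, 0.991, 0.0, 0.001]
force: [-0.5, -0.9, 0.1]
grip_width: 72.4
grasp_force: 0.0
```

Request:
step_arm:
  slide:
    - [0,0,0]
    - [0,0,0]
    - [0,0,0]
    - [0,0,0]
    - [0,0,0]
    - [0,0,0]
  turn:
    - [0,0,0]
    - [0,0,0]
    - [0,0,0]
    - [0,0,0]
    - [0,0,0]
    - [0,0,0]
  jaw: 0.3
  newtons: 40

```text
clock: 10.48
tcp_pos: [458.5, -40.3, 14.1]
orientation: [0.131, 0.991, -0.0, 0.001]
force: [-0.1, -0.6, 7.4]
grip_width: 43.1
grasp_force: 41.6
```

```bash
python3 - <<'E'
from h import *
np.set_printoptions(suppress=True,precision=1)
P=plane(load('w3'),[(415,60),(580,77),(573,233),(413,246)],50);print(P,P.mean(0))
E
python3 plan.py "[([458,-40,120],165,0,35),([450,200,140],180,0,42),([450,390,110],184,0,42)]"
```

```text
[[335.8 188.9  50. ]
 [316.8 458.8  50. ]
 [559.4 487.7  50. ]
 [565.5 199.4  50. ]] [444.4 333.7  50. ]
cmd-meas 2.2 mm 0.20 deg [ 1.7 -1.3  0.2]
!! using measured
slide [[0.0,0.0,-0.118],[0.001,0.0,-0.117],[0.0,0.001,-0.118],[0.039,0.128,-0.011],[0.033,0.129,-0.011],[0.027,0.13,-0.011],[0.022,0.132,-0.011],[0.016,0.132,-0.011]]
turn  [[0.0,0.001,0.0],[0.0,0.0,-0.001],[0.0,0.001,0.0],[0.0,0.0,-0.028],[0.0,0.0,-0.028],[0.0,0.0,-0.027],[0.0,0.0,-0.028],[0.0,0.0,-0.028]]
slide [[0.011,0.133,-0.011],[0.0,0.127,0.02],[-0.002,0.126,0.02],[-0.004,0.127,0.02],[-0.005,0.127,0.02],[-0.007,0.126,0.02]]
turn  [[0.0,0.0,-0.028],[0.0,0.0,-0.009],[0.0,0.0,-0.009],[0.0,0.0,-0.008],[0.0,0.0,-0.009],[0.0,0.0,-0.009]]
end [449.9 389.9 110. ]
```

Request:
step_arm:
  slide:
    - [0.0,0.0,-0.118]
    - [0.001,0.0,-0.117]
    - [0.0,0.001,-0.118]
    - [0.039,0.128,-0.011]
    - [0.033,0.129,-0.011]
    - [0.027,0.13,-0.011]
    - [0.022,0.132,-0.011]
    - [0.016,0.132,-0.011]
  turn:
    - [0.0,0.001,0.0]
    - [0.0,0.0,-0.001]
    - [0.0,0.001,0.0]
    - [0.0,0.0,-0.028]
    - [0.0,0.0,-0.028]
    - [0.0,0.0,-0.027]
    - [0.0,0.0,-0.028]
    - [0.0,0.0,-0.028]

```text
clock: 11.48
tcp_pos: [450.0, 161.6, 135.8]
orientation: [0.021, 1.0, 0.001, -0.001]
force: [0.2, -0.5, -0.9]
grip_width: 43.3
grasp_force: 41.4
```

Request:
step_arm:
  slide:
    - [0.011,0.133,-0.011]
    - [0.0,0.127,0.02]
    - [-0.002,0.126,0.02]
    - [-0.004,0.127,0.02]
    - [-0.005,0.127,0.02]
    - [-0.007,0.126,0.02]
    - [0,0,0]
    - [0,0,0]
  turn:
    - [0.0,0.0,-0.028]
    - [0.0,0.0,-0.009]
    - [0.0,0.0,-0.009]
    - [0.0,0.0,-0.008]
    - [0.0,0.0,-0.009]
    - [0.0,0.0,-0.009]
    - [0,0,0]
    - [0,0,0]

```text
clock: 12.48
tcp_pos: [448.3, 389.8, 108.9]
orientation: [-0.035, 0.999, 0.0, -0.002]
force: [-0.2, -0.5, -1.9]
grip_width: 43.5
grasp_force: 41.4
```

```bash
python3 - <<'E'
from h import *
np.set_printoptions(suppress=True,precision=0)
c=keep('wrist','w8');cv2.imwrite('pics/w8c.png',cv2.resize(c['frame'][0:400,100:600],None,fx=1.2,fy=1.2))
print(c['s']['tcp_pos'],c['s']['grip_width'])
print(proj(c,[[335,190,50],[318,460,50],[560,475,50],[568,203,50]]))
E
python3 plan.py "[([450,394,16.5],184,0,32)]"
```

```text
[448. 390. 109.] 43.49870542695839
[[ 82.  60.]
 [439.  37.]
 [409. 341.]
 [120. 316.]]
cmd-meas 1.8 mm 0.20 deg [-1.4 -0.5 -0.9]
!! using measured
slide [[-0.002,0.005,0.103],[-0.003,0.005,0.103],[-0.002,0.004,0.103]]
turn  [[0.0,-0.001,0.0],[0.0,0.0,0.0],[0.001,-0.001,0.0]]
end [450.  393.9  16.4]
```

View pics/w8c.png

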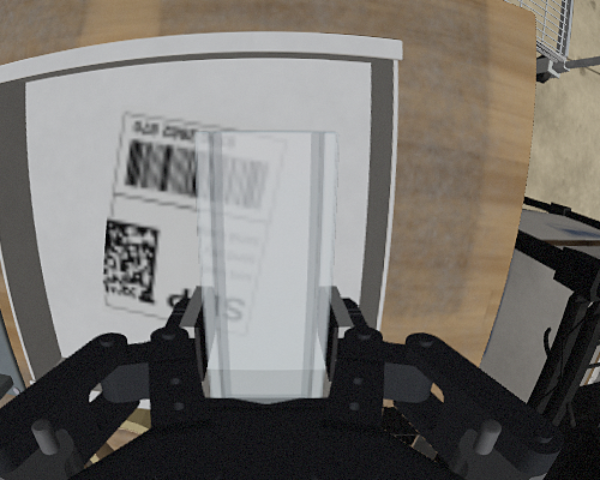

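Request:
step_arm:
  slide:
    - [-0.002,0.005,0.103]
    - [-0.003,0.005,0.103]
    - [-0.002,0.004,0.103]
    - [0,0,0]
    - [0,0,0]
    - [0,0,0]
  turn:
    - [0.0,-0.001,0.0]
    - [0,0,0]
    - [0.001,-0.001,0.0]
    - [0,0,0]
    - [0,0,0]
    - [0,0,0]

```text
clock: 13.28
tcp_pos: [450.7, 394.4, 16.9]
orientation: [-0.035, 0.999, 0.0, 0.0]
force: [-0.4, -0.2, -1.2]
grip_width: 43.4
grasp_force: 46.9
```

Request:
step_arm:
  slide:
    - [0,0,0]
    - [0,0,0]
    - [0,0,0]
    - [0,0,0]
  turn:
    - [0,0,0]
    - [0,0,0]
    - [0,0,0]
    - [0,0,0]
  jaw: 0.64

```text
clock: 13.78
tcp_pos: [450.3, 394.8, 16.3]
orientation: [-0.035, 0.999, 0.0, 0.0]
force: [-0.8, -0.6, 0.2]
grip_width: 54.7
grasp_force: 0.0
```

```bash
python3 plan.py "[([450,394,110],184,0,35),([440,150,170],180,0,45),([440,-142,160],194,0,45)]"
```

```text
cmd-meas 1.0 mm 0.06 deg [ 0.3  1.  -0. ]
slide [[0.0,0.0,-0.104],[0.0,0.0,-0.104],[0.0,0.0,-0.104],[0.015,-0.135,-0.033],[0.013,-0.135,-0.034],[0.012,-0.135,-0.033],[0.011,-0.135,-0.033],[0.008,-0.136,-0.033]]
turn  [[0.0,0.0,0.0],[0.0,0.0,0.0],[0.0,0.0,0.0],[0.0,0.0,0.007],[0.0,0.0,0.008],[0.0,0.0,0.007],[0.0,0.0,0.007],[0.0,0.0,0.008]]
slide [[0.007,-0.135,-0.034],[0.0,-0.139,0.005],[0.005,-0.139,0.005],[0.01,-0.139,0.005],[0.014,-0.138,0.005],[0.02,-0.138,0.005],[0.024,-0.137,0.005],[0.029,-0.136,0.004]]
turn  [[0.0,0.0,0.007],[0.0,0.0,-0.022],[0.0,0.0,-0.022],[0.0,0.0,-0.023],[0.0,0.0,-0.022],[0.0,0.0,-0.022],[0.0,0.0,-0.022],[0.0,0.0,-0.023]]
end [ 440.  -142.1  160.1]
```

Request:
step_arm:
  slide:
    - [0.0,0.0,-0.104]
    - [0.0,0.0,-0.104]
    - [0.0,0.0,-0.104]
    - [0.015,-0.135,-0.033]
    - [0.013,-0.135,-0.034]
    - [0.012,-0.135,-0.033]
    - [0.011,-0.135,-0.033]
    - [0.008,-0.136,-0.033]
  turn:
    - [0,0,0]
    - [0,0,0]
    - [0,0,0]
    - [0.0,0.0,0.007]
    - [0.0,0.0,0.008]
    - [0.0,0.0,0.007]
    - [0.0,0.0,0.007]
    - [0.0,0.0,0.008]

```text
clock: 14.78
tcp_pos: [441.9, 190.1, 160.1]
orientation: [-0.006, 1.0, -0.0, 0.0]
force: [1.1, 0.4, 0.3]
grip_width: 54.5
grasp_force: 0.0
```

Request:
step_arm:
  slide:
    - [0.007,-0.135,-0.034]
    - [0.0,-0.139,0.005]
    - [0.005,-0.139,0.005]
    - [0.01,-0.139,0.005]
    - [0.014,-0.138,0.005]
    - [0.02,-0.138,0.005]
    - [0.024,-0.137,0.005]
    - [0.029,-0.136,0.004]
  turn:
    - [0.0,0.0,0.007]
    - [0.0,0.0,-0.022]
    - [0.0,0.0,-0.022]
    - [0.0,0.0,-0.023]
    - [0.0,0.0,-0.022]
    - [0.0,0.0,-0.022]
    - [0.0,0.0,-0.022]
    - [0.0,0.0,-0.023]
  jaw: 0.9

```text
clock: 15.78
tcp_pos: [440.3, -142.7, 159.7]
orientation: [-0.123, 0.992, -0.0, 0.0]
force: [0.5, -0.4, 0.1]
grip_width: 77.0
grasp_force: 0.0
```

Request:
step_arm:
  slide:
    - [0,0,0]
    - [0,0,0]
    - [0,0,0]
  turn:
    - [0,0,0]
    - [0,0,0]
    - [0,0,0]

```text
clock: 16.15
tcp_pos: [440.3, -140.3, 159.6]
orientation: [-0.123, 0.992, 0.0, -0.0]
force: [0.2, 0.3, -0.1]
grip_width: 77.0
grasp_force: 0.0
```

```bash
python3 - <<'E'
from h import *
c=keep('wrist','w9')
cv2.imwrite('pics/w9c.png',cv2.resize(c['frame'][60:300,140:500],None,fx=2,fy=2,interpolation=cv2.INTER_CUBIC))
E
```

```text
(no output)
```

View pics/w9c.png

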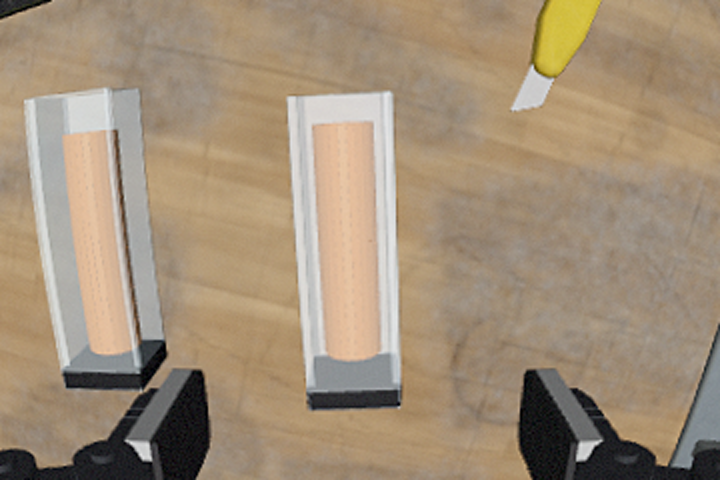

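```bash
python3 - <<'E'
from h import *
c=load('w9')
tube(c,[(289,97),(393,93),(309,409),(400,406)],(140,60),2)
tube(c,[(26,99),(110,88),(66,388),(143,387)],(140,60),2)
E
```

```text
mouth [ 371.1 -167.3   44. ] cap [ 507.1 -127.8   44. ] len 141.7 yaw 16.2 w 42.9 42.7 centre [ 439.1 -147.5   44. ]
mouth [ 394.4 -287.7   44. ] cap [ 530.6 -249.7   44. ] len 141.5 yaw 15.6 w 43.6 43.4 centre [ 462.5 -268.7   44. ]
```

```bash
python3 plan.py "[([439.1,-147.5,120],196.2,0,45),([439.1,-147.5,14],196.2,0,36)]"
```

```text
cmd-meas 2.0 mm 0.14 deg [ 0.4  1.9 -0.5]
!! using measured
slide [[0.01,-0.022,0.132],[0.0,0.0,0.118],[0.0,0.0,0.118],[0.0,-0.001,0.117]]
turn  [[0.0,0.0,-0.023],[0.0,0.0,0.0],[0.0,0.0,0.0],[0.0,0.0,0.0]]
end [ 439.1 -147.6   14.1]
```

Request:
step_arm:
  slide:
    - [0.01,-0.022,0.132]
    - [0.0,0.0,0.118]
    - [0.0,0.0,0.118]
    - [0.0,-0.001,0.117]
    - [0,0,0]
    - [0,0,0]
    - [0,0,0]
  turn:
    - [0.0,0.0,-0.023]
    - [0,0,0]
    - [0,0,0]
    - [0,0,0]
    - [0,0,0]
    - [0,0,0]
    - [0,0,0]

```text
clock: 17.08
tcp_pos: [440.8, -149.3, 15.8]
orientation: [-0.141, 0.99, -0.001, 0.001]
force: [-0.3, -0.1, 0.5]
grip_width: 76.9
grasp_force: 0.0
```

Request:
step_arm:
  slide:
    - [0,0,0]
    - [0,0,0]
    - [0,0,0]
    - [0,0,0]
    - [0,0,0]
    - [0,0,0]
  turn:
    - [0,0,0]
    - [0,0,0]
    - [0,0,0]
    - [0,0,0]
    - [0,0,0]
    - [0,0,0]
  jaw: 0.3
  newtons: 50

```text
clock: 17.82
tcp_pos: [439.9, -149.0, 15.0]
orientation: [-0.14, 0.99, -0.0, 0.001]
force: [0.1, -0.3, 6.1]
grip_width: 43.2
grasp_force: 51.7
```

```bash
python3 plan.py "[([439.1,-147.5,130],196.2,0,38),([568,50,150],185,0,42),([568,118.2,130],185,0,35)]"
```

```text
cmd-meas 1.8 mm 0.14 deg [ 0.8 -1.4  0.8]
!! using measured
slide [[0.0,0.002,-0.128],[0.0,0.002,-0.128],[0.001,0.001,-0.127],[-0.099,0.085,-0.011],[-0.097,0.089,-0.011],[-0.094,0.092,-0.012],[-0.09,0.094,-0.011],[-0.088,0.098,-0.011]]
turn  [[0.0,0.0,0.0],[0.0,0.001,0.0],[-0.001,0.0,-0.001],[0.0,0.0,0.021],[0.0,0.0,0.021],[0.0,0.0,0.02],[0.0,0.0,0.021],[0.0,0.0,0.021]]
slide [[-0.084,0.1,-0.011],[-0.01,0.113,0.033],[-0.01,0.114,0.034]]
turn  [[0.0,0.0,0.021],[0.0,0.0,0.0],[0.0,0.0,0.0]]
end [568.  118.3 129.9]
```

Request:
step_arm:
  slide:
    - [0.0,0.002,-0.128]
    - [0.0,0.002,-0.128]
    - [0.001,0.001,-0.127]
    - [-0.099,0.085,-0.011]
    - [-0.097,0.089,-0.011]
    - [-0.094,0.092,-0.012]
    - [-0.09,0.094,-0.011]
    - [-0.088,0.098,-0.011]
  turn:
    - [0,0,0]
    - [0.0,0.001,0.0]
    - [-0.001,0.0,-0.001]
    - [0.0,0.0,0.021]
    - [0.0,0.0,0.021]
    - [0.0,0.0,0.02]
    - [0.0,0.0,0.021]
    - [0.0,0.0,0.021]

```text
clock: 18.82
tcp_pos: [546.1, 18.4, 145.4]
orientation: [-0.059, 0.998, 0.001, -0.002]
force: [0.3, -0.4, -1.5]
grip_width: 43.0
grasp_force: 52.6
```

Request:
step_arm:
  slide:
    - [-0.084,0.1,-0.011]
    - [-0.01,0.113,0.033]
    - [-0.01,0.114,0.034]
    - [0,0,0]
    - [0,0,0]
    - [0,0,0]
    - [0,0,0]
    - [0,0,0]
  turn:
    - [0.0,0.0,0.021]
    - [0,0,0]
    - [0,0,0]
    - [0,0,0]
    - [0,0,0]
    - [0,0,0]
    - [0,0,0]
    - [0,0,0]

```text
clock: 19.82
tcp_pos: [567.7, 117.9, 129.3]
orientation: [-0.043, 0.999, 0.001, -0.001]
force: [0.8, -1.1, -1.3]
grip_width: 43.6
grasp_force: 52.8
```

```bash
python3 - <<'E'
from h import *
c=keep('wrist','w10')
cv2.imwrite('pics/w10c.png',cv2.resize(c['frame'][40:340,200:440],None,fx=2,fy=2,interpolation=cv2.INTER_CUBIC))
E
python3 plan.py "[([568,118.2,91],185,0,20)]"
```

```text
cmd-meas 0.8 mm 0.08 deg [-0.4 -0.2 -0.7]
slide [[0.0,0.0,0.065],[0.0,0.0,0.065]]
turn  [[0.0,0.0,0.0],[0.0,0.0,0.0]]
end [568.  118.3  90.9]
```

View pics/w10c.png

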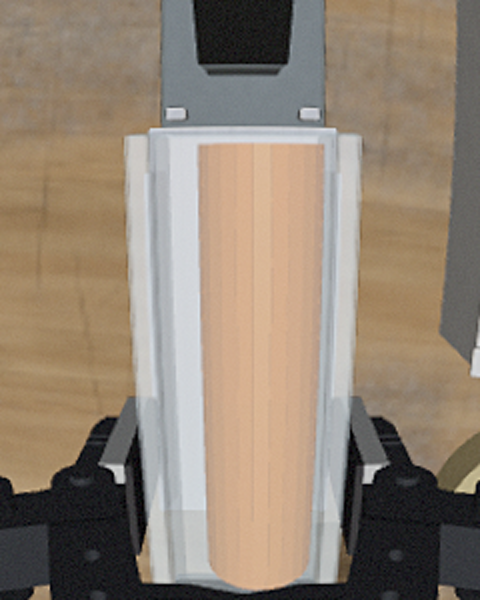

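Request:
step_arm:
  slide:
    - [0.0,0.0,0.065]
    - [0.0,0.0,0.065]
    - [0,0,0]
    - [0,0,0]
    - [0,0,0]
  turn:
    - [0,0,0]
    - [0,0,0]
    - [0,0,0]
    - [0,0,0]
    - [0,0,0]

```text
clock: 20.5
tcp_pos: [567.6, 118.5, 90.3]
orientation: [-0.043, 0.999, 0.001, -0.001]
force: [0.4, -1.2, -1.8]
grip_width: 43.2
grasp_force: 54.9
```

```bash
python3 - <<'E'
from h import *
c=load('w10')
q=plane(c,np.array([(150,128),(336,128)])/2+[200,40],158.3);m=q.mean(0);d=m-np.array([490.3,111.4,158]);t=np.radians(5)
print(q,'local',d[0]*np.cos(t)+d[1]*np.sin(t),-d[0]*np.sin(t)+d[1]*np.cos(t))
from plan import Rt
# tcp after rotation about pivot
p0=np.array([568,118.2,91]);pv=np.array([496.3,111.9,76])
r=Rt(185,-35)*Rt(185).inv();print('tilted tcp',pv+r.apply(p0-pv))
E
python3 plan.py "[([568,118.2,91],185,-35,20,[496.3,111.9,76])]"
```

```text
[[496.95830958  95.0189741  158.3       ]
 [494.04814404 128.74044917 158.3       ]] local 5.225236588786607 0.024395088507439544
tilted tcp [546.46186956 116.31565775 129.5711565 ]
cmd-meas 0.8 mm 0.07 deg [-0.5  0.2 -0.6]
slide [[0.01,0.0,-0.036],[0.011,0.0,-0.036],[0.01,0.0,-0.036],[0.011,0.0,-0.036]]
turn  [[0.0,-0.097,0.0],[0.0,-0.098,0.0],[0.0,-0.097,0.0],[0.0,-0.097,0.0]]
end [546.4 116.4 129.5]
```

Request:
step_arm:
  slide:
    - [0.01,0.0,-0.036]
    - [0.011,0.0,-0.036]
    - [0.01,0.0,-0.036]
    - [0.011,0.0,-0.036]
    - [0,0,0]
    - [0,0,0]
    - [0,0,0]
    - [0,0,0]
  turn:
    - [0.0,-0.097,0.0]
    - [0.0,-0.098,0.0]
    - [0.0,-0.097,0.0]
    - [0.0,-0.097,0.0]
    - [0,0,0]
    - [0,0,0]
    - [0,0,0]
    - [0,0,0]

```text
clock: 21.5
tcp_pos: [547.3, 116.7, 129.3]
orientation: [-0.041, 0.953, 0.014, 0.3]
force: [0.2, 0.1, -1.2]
grip_width: 43.3
grasp_force: 56.1
```

Request:
step_arm:
  slide:
    - [0,0,0]
    - [0,0,0]
    - [0,0,0]
  turn:
    - [0,0,0]
    - [0,0,0]
    - [0,0,0]

```text
clock: 21.88
tcp_pos: [546.0, 116.6, 128.7]
orientation: [-0.041, 0.953, 0.014, 0.3]
force: [0.4, -0.5, -0.9]
grip_width: 43.1
grasp_force: 56.1
```

```bash
python3 - <<'E'
from h import *
c=keep('wrist','w11')
def orange(c):
    h=cv2.cvtColor(c['frame'],cv2.COLOR_BGR2HSV);m=cv2.inRange(h[:340,200:450],(5,70,130),(16,150,255))
    k=max(cv2.findContours(m,0,2)[0],key=cv2.contourArea);return np.array(cv2.boundingRect(k))+[200,0,0,0]
print('before',orange(load('w10')),'tilt',orange(c))
# where would sleeve end be: mouth +46 / mouth
from plan import Rt
r=R.from_euler('z',5,degrees=True)*R.from_euler('y',-35,degrees=True)
pv=np.array([496.3,111.9,76]);P=[pv+r.apply([a,0,32]) for a in(-46,-20,0,15)];print(proj(c,P))
E
python3 plan.py "[([568,118.2,91],185,0,20,[496.3,111.9,76])]"
```

```text
before [300 112  62 223] tilt [298 108  63 148]
[[319.86545493  -0.75024466]
 [319.88443067  58.95078681]
 [319.93059788 108.05343552]
 [319.98292587 145.18115734]]
cmd-meas 1.0 mm 0.09 deg [-0.5  0.2 -0.8]
slide [[-0.005,0.0,0.037],[-0.005,0.0,0.037],[-0.004,0.0,0.037],[-0.005,0.0,0.037]]
turn  [[0.0,0.097,0.0],[0.0,0.097,0.0],[0.0,0.098,0.0],[0.0,0.097,0.0]]
end [567.8 118.3  91. ]
```

```bash
python3 - <<'E'
from h import *
c=load('w11');h=cv2.cvtColor(c['frame'],cv2.COLOR_BGR2HSV)
for x in(320,335):print([tuple(int(v) for v in h[y,x]) for y in range(0,300,12)])
E
```

```text
[(14, 213, 213), (14, 203, 215), (14, 205, 214), (14, 203, 215), (14, 212, 215), (14, 202, 216), (14, 209, 214), (15, 207, 216), (14, 204, 217), (14, 208, 215), (14, 74, 217), (14, 75, 218), (14, 74, 216), (14, 73, 217), (14, 73, 217), (15, 74, 216), (15, 74, 216), (15, 72, 219), (14, 73, 217), (14, 71, 218), (14, 74, 218), (15, 76, 216), (83, 5, 214), (70, 4, 212), (83, 5, 212)]
[(14, 206, 202), (15, 219, 192), (14, 206, 201), (15, 211, 205), (14, 209, 205), (14, 201, 204), (14, 209, 201), (14, 207, 198), (14, 204, 199), (14, 203, 202), (14, 70, 212), (14, 70, 211), (13, 70, 214), (14, 70, 216), (14, 70, 214), (14, 69, 213), (14, 73, 211), (15, 73, 211), (14, 70, 212), (14, 71, 212), (15, 78, 215), (14, 74, 218), (83, 5, 216), (100, 14, 217), (75, 5, 215)]
```

Request:
step_arm:
  slide:
    - [-0.005,0.0,0.037]
    - [-0.005,0.0,0.037]
    - [-0.004,0.0,0.037]
    - [-0.005,0.0,0.037]
    - [0,0,0]
    - [0,0,0]
    - [0,0,0]
    - [0,0,0]
  turn:
    - [0.0,0.097,0.0]
    - [0.0,0.097,0.0]
    - [0.0,0.098,0.0]
    - [0.0,0.097,0.0]
    - [0,0,0]
    - [0,0,0]
    - [0,0,0]
    - [0,0,0]

```text
clock: 22.92
tcp_pos: [566.4, 118.5, 90.9]
orientation: [-0.044, 0.999, 0.001, -0.0]
force: [-1.1, 0.2, -1.2]
grip_width: 43.4
grasp_force: 58.7
```

```bash
python3 plan.py "[([568,118.2,89.5],185,0,20)]"
```

```text
cmd-meas 1.4 mm 0.05 deg [-1.4  0.3 -0.2]
slide [[-0.001,0.0,0.005]]
turn  [[0.0,0.0,0.0]]
end [568.1 118.3  89.5]
```

Request:
step_arm:
  slide:
    - [-0.001,0.0,0.005]
    - [0,0,0]
    - [0,0,0]
  turn:
    - [0,0,0]
    - [0,0,0]
    - [0,0,0]

```text
clock: 23.3
tcp_pos: [567.4, 118.5, 88.8]
orientation: [-0.044, 0.999, 0.001, -0.001]
force: [-0.3, 0.4, -1.9]
grip_width: 43.4
grasp_force: 58.7
```

Request:
step_arm:
  slide:
    - [0,0,0]
    - [0,0,0]
    - [0,0,0]
    - [0,0,0]
  turn:
    - [0,0,0]
    - [0,0,0]
    - [0,0,0]
    - [0,0,0]
  jaw: 0.66

```text
clock: 23.8
tcp_pos: [567.6, 118.6, 88.8]
orientation: [-0.044, 0.999, 0.001, -0.001]
force: [0.2, 0.4, -0.4]
grip_width: 56.1
grasp_force: 0.0
```

Request:
step_arm:
  slide:
    - [0,0,-0.1]
    - [0,0,-0.1]
    - [0,0,-0.1]
    - [0.1,0,0]
    - [0.1,0,0]
    - [0,0,0]
    - [0,0,0]
    - [0,0,0]
  turn:
    - [0,0,0]
    - [0,0,0]
    - [0,0,0]
    - [0,0,0]
    - [0,0,0]
    - [0,0,0]
    - [0,0,0]
    - [0,0,0]

```text
clock: 24.8
tcp_pos: [508.9, 113.3, 178.9]
orientation: [-0.043, 0.999, 0.001, -0.0]
force: [0.3, -0.5, 0.6]
grip_width: 56.4
grasp_force: 0.0
```

```bash
cat > sl.py <<'E'
from h import *
def sleeve(c,sat=140):
    h=cv2.cvtColor(c['frame'],cv2.COLOR_BGR2HSV);m=cv2.inRange(h[:330,180:480],(9,sat,110),(20,255,255))
    k=max(cv2.findContours(m,0,2)[0],key=cv2.contourArea)+[180,0]
    r=cv2.minAreaRect(k);b=cv2.boxPoints(r);x,y,w,hh=cv2.boundingRect(k)
    print('box px',np.round(b).tolist(),'bbox',x,y,w,hh,'area',cv2.contourArea(k))
    rows=[(k[abs(k[:,0,1]-yy)<2][:,0,0]) for yy in(y+6,y+hh//2,y+hh-6)]
    P=[((q.min()+q.max()+1)/2,yy) for q,yy in zip(rows,(y+6,y+hh//2,y+hh-6))]
    return P,(x,y,w,hh)
E
python3 - <<'E'
from sl import *
np.set_printoptions(suppress=True,precision=1)
c=keep('wrist','w12');P,b=sleeve(c);print(c['s']['tcp_pos'],c['s']['grip_width'])
q=plane(c,P,93);print(q)
x,y,w,h=b;print('tip/mouth at z93 ',plane(c,[(x+w/2,y),(x+w/2,y+h)],93))
t=np.radians(5)
for p in q:
    d=p[:2]-[490.3,111.4];print('local',d[0]*np.cos(t)+d[1]*np.sin(t),-d[0]*np.sin(t)+d[1]*np.cos(t))
E
python3 plan.py "[([500,70,170],185,0,40)]"
```

```text
box px [[308.0, 114.0], [344.0, 114.0], [344.0, 203.0], [308.0, 203.0]] bbox 308 114 37 90 area 3137.0
cmd-meas 107.3 mm 0.06 deg [-59.3  -5.   89.2]
!! using measured
slide [[0.021,-0.071,0.015],[0.021,-0.07,0.014]]
turn  [[0.0,0.0,0.0],[0.001,-0.001,0.0]]
end [499.9  70.  170. ]Traceback (most recent call last):
  File "<stdin>", line 3, in <module>
  File "sl.py", line 8, in sleeve
    P=[((q.min()+q.max()+1)/2,yy) for q,yy in zip(rows,(y+6,y+hh//2,y+hh-6))]
         ~~~~~^^
    return umr_minimum(a, axis, None, out, keepdims, initial, where)
ValueError: zero-size array to reduction operation minimum which has no identity
```

```bash
cat > sl.py <<'E'
from h import *
np.set_printoptions(suppress=True,precision=1)
def loc(p):
    t=np.radians(5);d=np.asarray(p)[:2]-[490.3,111.4];return np.round([d[0]*np.cos(t)+d[1]*np.sin(t),-d[0]*np.sin(t)+d[1]*np.cos(t)],1)
def sleeve(c,sat=140,z=93):
    h=cv2.cvtColor(c['frame'],cv2.COLOR_BGR2HSV);m=cv2.inRange(h[:330,180:480],(9,sat,110),(20,255,255))
    n,lab,st,_=cv2.connectedComponentsWithStats(m);i=1+np.argmax(st[1:,4]);ys,xs=np.where(lab==i);ys0,ys1=ys.min(),ys.max()
    P=[]
    for y in(ys0,ys0+8,(ys0+ys1)//2,ys1-6,ys1+1):
        q=xs[ys==min(max(y,ys0+4),ys1-4)];P.append((q.mean()+180.,y))
    w=plane(c,P,z);s=plane(c,P,z+14)
    print('px',np.round(P).tolist(),'\nlocal',[loc(p).tolist() for p in w]);return P,w
E
python3 - <<'E'
from sl import *
for n in('w12','w11'):
    c=load(n);print(n,c['s']['tcp_pos']);P,w=sleeve(c)
c=load('w12');print(loc(c['s']['tcp_pos']),proj(c,[[497,112,93],[497,112,107],[450,108,107]]))
h=cv2.cvtColor(c['frame'],cv2.COLOR_BGR2HSV);print([tuple(int(v) for v in h[y,326]) for y in range(96,300,8)])
E
```

```text
w12 [508.9 113.3 178.9]
px [[326.0, 114.0], [326.0, 122.0], [326.0, 158.0], [326.0, 197.0], [326.0, 204.0]] 
local [[-49.4, 3.8], [-43.5, 3.8], [-16.7, 3.8], [13.4, 4.3], [19.0, 4.3]]
w11 [546.  116.6 128.7]
px [[330.0, 0.0], [329.0, 8.0], [330.0, 56.0], [330.0, 106.0], [330.0, 113.0]] 
local [[-54.0, 3.4], [-50.9, 3.3], [-31.1, 3.7], [-7.2, 4.0], [-3.5, 4.3]]
[18.7  0.2] [[320.9 188.5]
 [320.9 193.3]
 [321.  127. ]]
[(99, 25, 134), (104, 20, 142), (98, 50, 56), (17, 171, 224), (16, 173, 223), (17, 176, 222), (16, 172, 223), (16, 171, 224), (17, 176, 222), (16, 174, 223), (17, 180, 222), (16, 180, 223), (16, 172, 224), (16, 177, 225), (15, 74, 222), (15, 74, 222), (15, 73, 223), (15, 75, 222), (15, 74, 223), (15, 75, 222), (14, 74, 223), (4, 8, 216), (105, 9, 222), (101, 9, 221), (103, 10, 222), (103, 10, 221)]
```

```bash
python3 plan.py "[([461,112.9,150],185,0,40),([461,112.9,79],185,0,36)]"
```

```text
cmd-meas 45.0 mm 0.13 deg [ 8.9 43.2  8.7]
!! using measured
slide [[0.079,0.006,0.048],[0.08,0.006,0.048],[0.0,0.0,0.118],[0.0,0.001,0.119]]
turn  [[0.0,0.0,0.0],[0.001,-0.001,0.0],[0.0,0.0,0.0],[0.0,0.0,0.0]]
end [460.9 113.   79. ]
```

Request:
step_arm:
  slide:
    - [0.079,0.006,0.048]
    - [0.08,0.006,0.048]
    - [0.0,0.0,0.118]
    - [0.0,0.001,0.119]
    - [0,0,0]
    - [0,0,0]
    - [0,0,0]
  turn:
    - [0,0,0]
    - [0,0,0]
    - [0,0,0]
    - [0,0,0]
    - [0,0,0]
    - [0,0,0]
    - [0,0,0]

```text
clock: 25.72
tcp_pos: [461.6, 113.2, 80.6]
orientation: [-0.043, 0.999, 0.001, 0.001]
force: [0.2, -0.1, -0.0]
grip_width: 56.4
grasp_force: 0.0
```

Request:
step_arm:
  slide:
    - [0,0,0]
    - [0,0,0]
    - [0,0,0]
    - [0,0,0]
    - [0,0,0]
    - [0,0,0]
  turn:
    - [0,0,0]
    - [0,0,0]
    - [0,0,0]
    - [0,0,0]
    - [0,0,0]
    - [0,0,0]
  jaw: 0.15
  newtons: 40

```text
clock: 26.48
tcp_pos: [460.5, 113.2, 79.5]
orientation: [-0.044, 0.999, 0.001, -0.0]
force: [-0.4, 0.0, 6.7]
grip_width: 27.1
grasp_force: 42.0
```

Request:
step_arm:
  slide:
    - [0.05,0,0]
    - [0.05,0,0]
    - [0.05,0,0]
    - [0.05,0,0]
    - [0.05,0,0]
    - [0,0,0]
    - [0,0,0]
  turn:
    - [0,0,0]
    - [0,0,0]
    - [0,0,0]
    - [0,0,0]
    - [0,0,0]
    - [0,0,0]
    - [0,0,0]

```text
clock: 27.35
tcp_pos: [385.7, 106.6, 79.3]
orientation: [-0.044, 0.999, 0.001, -0.0]
force: [1.0, -0.4, -1.0]
grip_width: 26.9
grasp_force: 41.1
```

```bash
python3 - <<'E'
from sl import *
c=keep('wrist','w13');h=cv2.cvtColor(c['frame'],cv2.COLOR_BGR2HSV)
m=cv2.inRange(h,(9,140,90),(20,255,255));m[:, :200]=0;m[:,450:]=0
n,lab,st,_=cv2.connectedComponentsWithStats(m);i=1+np.argmax(st[1:,4]);print(st[i])
for y in range(st[i][1],st[i][1]+st[i][3],8):
    q=np.where(lab[y]==i)[0];print(y,q.min(),q.max(),end='; ')
t=c['s'];print(t['tcp_pos'],t['grip_width'])
# expected if sleeve straight: ends
r=R.from_quat(t['orientation']);
print(proj(c,[t['tcp_pos']+r.apply([a,0,-14]) for a in(20,0,-30,-60,-90)]))
E
```

```text
[ 293  220   59  117 6349]
220 305 339; 228 293 350; 236 293 350; 244 294 349; 252 294 349; 260 294 349; 268 294 349; 276 294 349; 284 294 349; 292 294 348; 300 294 348; 308 295 348; 316 295 348; 324 294 347; 332 297 345; [385.7 106.6  79.3] 26.919714713514256
[[321.1 225.6]
 [321.1 265.4]
 [321.1 316. ]
 [321.2 356.5]
 [321.2 388.6]]
```

```bash
python3 plan.py "[([386,106,150],185,0,40),([494,-35.5,140],174.5,0,42),([494,-35.5,86.5],174.5,0,27)]"
```

```text
cmd-meas 75.3 mm 0.10 deg [-75.   -6.4   0.4]
!! using measured
slide [[0.0,-0.001,-0.118],[0.0,-0.001,-0.117],[-0.063,-0.1,0.007],[-0.068,-0.098,0.006],[-0.07,-0.095,0.007],[-0.074,-0.093,0.006],[-0.078,-0.09,0.007],[0.0,0.0,0.089]]
turn  [[0.0,0.0,0.0],[0.001,0.0,0.0],[0.0,0.0,0.023],[0.0,0.0,0.024],[0.0,0.0,0.023],[0.0,0.0,0.023],[0.0,0.0,0.023],[0.0,0.0,0.0]]
slide [[0.0,0.0,0.089]]
turn  [[0.0,0.0,0.0]]
end [494.  -35.6  86.5]
```

Request:
step_arm:
  slide:
    - [0.0,-0.001,-0.118]
    - [0.0,-0.001,-0.117]
    - [-0.063,-0.1,0.007]
    - [-0.068,-0.098,0.006]
    - [-0.07,-0.095,0.007]
    - [-0.074,-0.093,0.006]
    - [-0.078,-0.09,0.007]
    - [0,0,0]
  turn:
    - [0,0,0]
    - [0,0,0]
    - [0.0,0.0,0.023]
    - [0.0,0.0,0.024]
    - [0.0,0.0,0.023]
    - [0.0,0.0,0.023]
    - [0.0,0.0,0.023]
    - [0,0,0]

```text
clock: 28.4
tcp_pos: [495.7, -37.7, 139.3]
orientation: [0.049, 0.999, 0.0, -0.0]
force: [-0.1, 0.5, -0.5]
grip_width: 26.7
grasp_force: 41.1
```

Request:
step_arm:
  slide:
    - [0.0,0.0,0.089]
    - [0.0,0.0,0.089]
    - [0,0,0]
    - [0,0,0]
    - [0,0,0]
    - [0,0,0]
  turn:
    - [0,0,0]
    - [0,0,0]
    - [0,0,0]
    - [0,0,0]
    - [0,0,0]
    - [0,0,0]

```text
clock: 29.15
tcp_pos: [494.0, -35.7, 86.9]
orientation: [0.048, 0.999, 0.0, -0.0]
force: [-0.3, 0.6, -1.0]
grip_width: 27.0
grasp_force: 41.1
```

```bash
python3 - <<'E'
from sl import *
c=keep('wrist','w14');s=keep('side','s1');a=keep('scene','a1')
from plan import cur;cur()
# tip and axis of sleeve in side view vs pin 1
print('pred side: sleeve tip,back, pin tip, root',proj(s,[[474,-33.6,100.5],[583.5,-44.1,100.5],[598.5,-45.6,100],[674,-52.9,100]]))
print('scene',proj(a,[[474,-33.6,100.5],[583.5,-44.1,100.5],[598.5,-45.6,100],[674,-52.9,100]]))
S=cv2.resize(s['frame'][170:270,270:370],(500,500),interpolation=cv2.INTER_CUBIC)
A=cv2.resize(a['frame'][140:220,290:370],(300,300),interpolation=cv2.INTER_CUBIC)
I=np.zeros((500,800,3),np.uint8);I[:,:500]=S;I[:300,500:]=A;cv2.imwrite('pics/ins.png',I)
E
```

```text
cmd-meas 0.5 mm 0.08 deg [-0.5 -0.  -0.2]
pred side: sleeve tip,back, pin tip, root [[283.4 196.6]
 [320.5 200.8]
 [325.6 201.5]
 [351.9 204.5]]
scene [[347.  204.4]
 [319.8 192.8]
 [316.2 191.4]
 [298.7 183.9]]
```

```bash
python3 - <<'E'
from sl import *
for n,xr,yr in(('s1',(285,352),(185,220)),('a1',(296,345),(170,212))):
    c=load(n);h=cv2.cvtColor(c['frame'],cv2.COLOR_BGR2HSV)
    for x in range(xr[0],xr[1],3):
        col=h[yr[0]:yr[1],x];o=np.where((col[:,0]>6)&(col[:,0]<20)&(col[:,1]>150)&(col[:,2]>90))[0]+yr[0];g=np.where((col[:,1]<70)&(col[:,2]>110)&(col[:,0]>100))[0]+yr[0]
        print(n,x,'o',(o.min(),o.max(),len(o)) if len(o) else '-','g',(g.min(),g.max(),len(g)) if len(g) else '-')
E
```

```text
s1 285 o - g (np.int64(185), np.int64(187), 3)
s1 288 o - g -
s1 291 o - g -
s1 294 o (np.int64(195), np.int64(203), 9) g -
s1 297 o (np.int64(196), np.int64(203), 8) g (np.int64(188), np.int64(194), 6)
s1 300 o (np.int64(195), np.int64(203), 9) g -
s1 303 o (np.int64(195), np.int64(203), 9) g -
s1 306 o (np.int64(195), np.int64(203), 9) g (np.int64(188), np.int64(193), 4)
s1 309 o (np.int64(195), np.int64(203), 9) g (np.int64(188), np.int64(193), 5)
s1 312 o (np.int64(195), np.int64(203), 9) g (np.int64(188), np.int64(190), 2)
s1 315 o (np.int64(195), np.int64(203), 9) g (np.int64(188), np.int64(193), 4)
s1 318 o (np.int64(195), np.int64(202), 8) g (np.int64(188), np.int64(193), 2)
s1 321 o (np.int64(197), np.int64(203), 7) g (np.int64(188), np.int64(191), 2)
s1 324 o - g (np.int64(188), np.int64(200), 9)
s1 327 o - g (np.int64(188), np.int64(219), 13)
s1 330 o - g (np.int64(188), np.int64(204), 12)
s1 333 o - g (np.int64(198), np.int64(204), 7)
s1 336 o - g (np.int64(198), np.int64(205), 7)
s1 339 o - g (np.int64(188), np.int64(189), 2)
s1 342 o - g -
s1 345 o - g -
s1 348 o - g -

[... 242 characters left out ...]
89), 5)
a1 311 o - g (np.int64(186), np.int64(190), 5)
a1 314 o - g (np.int64(171), np.int64(191), 8)
a1 317 o - g (np.int64(172), np.int64(191), 6)
a1 320 o (np.int64(189), np.int64(194), 6) g (np.int64(174), np.int64(177), 4)
a1 323 o (np.int64(188), np.int64(196), 9) g (np.int64(175), np.int64(178), 4)
a1 326 o (np.int64(190), np.int64(198), 9) g (np.int64(176), np.int64(185), 5)
a1 329 o (np.int64(193), np.int64(199), 7) g (np.int64(177), np.int64(180), 4)
a1 332 o (np.int64(199), np.int64(201), 3) g (np.int64(189), np.int64(191), 3)
a1 335 o (np.int64(201), np.int64(203), 3) g (np.int64(185), np.int64(188), 4)
a1 338 o - g -
a1 341 o - g -
a1 344 o (np.int64(200), np.int64(209), 10) g -
```

```bash
cat > tilt.py <<'E'
from sl import *
from scipy.optimize import least_squares
def edges(f,y,x0,x1):
    h=cv2.cvtColor(cv2.resize(f[y-1:y+2],None,fx=8,fy=1,interpolation=cv2.INTER_CUBIC),cv2.COLOR_BGR2HSV)[1].astype(int)
    m=(h[:,0]>4)&(h[:,0]<24)&(h[:,1]>130);q=np.where(m[x0*8:x1*8])[0];return (q.min()/8+x0,q.max()/8+x0)
def side_axis(c,xs,yr):
    out=[]
    for x in xs:
        f=np.ascontiguousarray(c['frame'].transpose(1,0,2));out.append((x,)+edges(f,x,*yr))
    return np.array(out)
def wrist(c):
    s=c['s'];r=R.from_quat(s['orientation']);E=[]
    for y in range(232,330,6):
        E.append((y,)+edges(c['frame'],y,270,375))
    E=np.array(E)
    T=np.array(c['hand_eye'])[:3,3]
    def res(p): # axis: z0 at a=0, slope(pitch), y0, yaw ; tangency of edge rays to the 14 mm cylinder, tool frame
        o0=np.array([0,p[2],p[0]]);d=np.array([1,p[3],p[1]]);d/=np.linalg.norm(d);out=[]
        for k in(1,2):
            o,v=ray(c,np.c_[E[:,k],E[:,0]]);v=r.inv().apply(v);v/=np.linalg.norm(v,axis=1)[:,None]
            n=np.cross(v,d);dist=np.abs(n@(T-o0))/np.linalg.norm(n,axis=1);out+=list(dist-14)
        return out
    f=least_squares(res,[-14,0,0,0]);print('tool frame: z %.1f  slope %.2f deg (nose up at -x if +) y %.1f yaw %.2f rms %.2f'%(f.x[0],np.degrees(f.x[1]),f.x[2],np.degrees(f.x[3]),np.std(f.fun)));return f.x
E
python3 - <<'E'
from tilt import *
wrist(load('w13'));wrist(load('w14'))
for n,xs,yr in(('s1',range(294,320,3),(185,215)),):
    e=side_axis(load(n),xs,yr);print(e[:,1:].T,np.polyfit(e[:,0],e[:,1:].mean(1),1))
    print('expected slope',(200.8-196.6)/(320.5-283.4))
E
```

```text
tool frame: z -6.4  slope 16.11 deg (nose up at -x if +) y 0.4 yaw 0.91 rms 0.43
tool frame: z -8.8  slope 8.13 deg (nose up at -x if +) y 0.7 yaw 0.50 rms 0.74
[[194.8 195.8 195.1 195.  195.1 195.1 194.9 194.9 194.8]
 [204.6 204.6 204.5 204.5 204.2 204.2 204.1 204.2 203.8]] [ -0. 207.]
expected slope 0.11320754716981171
```

```bash
cat >> tilt.py <<'E'
def sidefit(c,tcp,yaw,xs,yr):
    e=side_axis(c,xs,yr);y=np.radians(yaw);u=np.array([np.cos(y),np.sin(y),0])
    def axis(p):
        d=u*np.cos(p[1])+np.array([0,0,np.sin(p[1])]);return np.array([tcp[0],tcp[1],p[0]]),d
    def res(p):
        o0,d=axis(p);out=[]
        for k in(1,2):
            o,v=ray(c,np.c_[e[:,0]+.5,e[:,k]+.5]);n=np.cross(v,d);out+=list(np.abs(n@(o-o0))/np.linalg.norm(n,axis=1)-14)
        return out
    f=least_squares(res,[100,0]);print('side: z at tcp %.1f, up-slope ahead %.2f deg, rms %.2f'%(f.x[0],np.degrees(f.x[1]),np.std(f.fun)),'mean',np.mean(f.fun));return f.x
def pinfit(c,xs,yr,root,yaw):
    pass
E
python3 - <<'E'
from tilt import *
sidefit(load('s1'),[494,-35.7],-5.5,range(297,319,2),(185,215))
c=load('w14');s=c['s'];E=[(y,)+edges(c['frame'],y,270,375) for y in range(225,336,6)];print(np.array(E))
E
```

```text
side: z at tcp 87.9, up-slope ahead 10.37 deg, rms 0.50 mean -0.7321949430884477
[[225.  292.9 351.1]
 [231.  292.9 351.2]
 [237.  292.8 351.6]
 [243.  293.5 350.5]
 [249.  293.5 350.4]
 [255.  293.6 350.4]
 [261.  293.6 350.2]
 [267.  293.6 350.2]
 [273.  293.8 350. ]
 [279.  293.9 350. ]
 [285.  293.6 349.9]
 [291.  293.  350.5]
 [297.  294.  349.6]
 [303.  294.2 349.1]
 [309.  294.4 349. ]
 [315.  294.5 349. ]
 [321.  294.8 348.2]
 [327.  294.9 348.1]
 [333.  299.8 344. ]]
```

```bash
python3 - <<'E'
from tilt import *
c=load('w14');s=c['s'];r=R.from_quat(s['orientation']);T=np.array(c['hand_eye'])[:3,3]
for rows in((225,231,237,303,309,315,321,327),(228,234,300,306,312,318,324)):
  for bias in(0,.3,-.3):
    E=np.array([(y,)+edges(c['frame'],y,270,375) for y in rows]);E[:,1]+=.06-bias;E[:,2]+=.06+bias
    def res(p):
        o0=np.array([0,p[2],p[0]]);d=np.array([1,p[3],p[1]]);d/=np.linalg.norm(d);out=[]
        for k in(1,2):
            o,v=ray(c,np.c_[E[:,k],E[:,0]]);v=r.inv().apply(v);n=np.cross(v,d);out+=list(np.abs(n@(T-o0))/np.linalg.norm(n,axis=1)-14)
        return out
    f=least_squares(res,[-14,0,0,0]);print(bias,np.round(f.x[0],1),np.degrees(f.x[1]),f.x[2],np.degrees(f.x[3]),np.std(f.fun))
# pin 1 in side view: sub-pixel edges by blue-ness
s1=load('s1');f=cv2.cvtColor(s1['frame'],cv2.COLOR_BGR2HSV)
for x in(328,332,336,340,344): print(x,[tuple(int(v) for v in f[y,x]) for y in range(194,212)])
print(proj(s1,[[640,-49.5,100],[640,-49.5,107.5],[640,-49.5,92.5]]))
E
```

```text
0 -6.8 9.937204942023449 0.5638886404576235 0.27851126204255505 0.08571278137263397
0.3 -8.4 10.093713888814536 0.5588756869518968 0.27903947514381294 0.08469594294026643
-0.3 -5.3 9.77776845092192 0.5689947413080632 0.2779743324351448 0.08675238685867692
0 -6.5 10.060850885954862 0.5690004981512937 0.2764459774043373 0.047758283042397175
0.3 -8.0 10.215428415019183 0.5639548527147696 0.2769854980438694 0.04715553205061862
-0.3 -4.9 9.903373859323349 0.574139776678255 0.2758974892916208 0.048376406887602696
328 [(103, 25, 144), (100, 27, 144), (101, 25, 144), (103, 25, 144), (102, 26, 145), (99, 26, 140), (100, 19, 120), (117, 19, 151), (120, 14, 184), (140, 5, 147), (15, 54, 133), (16, 98, 162), (16, 103, 176), (17, 103, 174), (16, 102, 170), (16, 105, 168), (16, 107, 167), (17, 107, 171)]
332 [(103, 24, 130), (99, 24, 137), (101, 25, 144), (101, 25, 144), (99, 25, 144), (99, 25, 143), (105, 14, 147), (117, 13, 174), (118, 16, 190), (120, 11, 170), (150, 6, 130), (12, 36, 119), (16, 87, 155), (17, 99, 180), (17, 98, 179), (17, 100, 179), (17, 101, 180), (17, 99, 180)]
336 [(96, 13, 96), (96, 13, 96), (102, 13, 98), (100, 20, 114), (101, 26, 138), (99, 25, 142), (101, 16, 126), (113, 15, 152), (118, 19, 197), (120, 14, 187), (135, 7, 151), (170, 7, 115), (15, 80, 137), (16, 105, 175), (16, 106, 175), (16, 106, 176), (16, 107, 179), (16, 105, 177)]
340 [(20, 13, 58), (15, 19, 54), (10, 14, 55), (12, 23, 56), (20, 14, 54), (15, 18, 57), (18, 23, 56), (23, 19, 55), (12, 23, 56), (20, 27, 56), (20, 14, 55), (10, 14, 55), (10, 14, 55), (0, 9, 55), (13, 55, 83), (15, 93, 145), (17, 104, 182), (16, 103, 183)]
344 [(20, 11, 67), (20, 13, 57), (6, 22, 57), (15, 18, 57), (15, 9, 57), (15, 18, 57), (18, 22, 58), (10, 13, 57), (10, 14, 56), (10, 13, 57), (30, 9, 55), (10, 13, 57), (15, 18, 56), (20, 14, 56), (15, 9, 54), (18, 39, 66), (16, 96, 136), (16, 103, 180)]
[[340.  203.1]
 [340.1 201.1]
 [339.9 205.1]]
```

```bash
python3 - <<'E'
from plan import *
Q=np.array([494,-35.5,100.]);u=np.array([np.cos(np.radians(-5.5)),np.sin(np.radians(-5.5)),0])
r=Rt(174.5,10);print('axis dir',r.apply([-1,0,-.176]))
t=Q-r.apply([0,0.3,-6.6]);print(t)
plan([(t,174.5,10,20),(t+27*u,174.5,10,9)])
E
```

```text
axis dir [ 1.01069527e+00 -9.73188857e-02 -3.22013137e-04]
[492.83044462 -35.68877215  93.50026883]
cmd-meas 0.5 mm 0.08 deg [-0.5 -0.  -0.2]
slide [[0.004,-0.001,-0.023],[-0.03,0.0,-0.005],[-0.029,0.0,-0.006],[-0.03,0.0,-0.005]]
turn  [[0.0,0.111,0.0],[0.0,0.0,0.0],[0.0,0.0,0.0],[0.0,0.0,0.0]]
end [519.8 -38.4  93.5]
```

Request:
step_arm:
  slide:
    - [0.004,-0.001,-0.023]
    - [0,0,0]
    - [0,0,0]
    - [0,0,0]
  turn:
    - [0.0,0.111,0.0]
    - [0,0,0]
    - [0,0,0]
    - [0,0,0]

```text
clock: 29.8
tcp_pos: [492.0, -35.8, 93.7]
orientation: [0.047, 0.995, 0.004, -0.086]
force: [-0.0, -0.5, -0.1]
grip_width: 26.6
grasp_force: 41.1
```

Request:
step_arm:
  slide:
    - [-0.03,0.0,-0.005]
    - [-0.029,0.0,-0.006]
    - [-0.03,0.0,-0.005]
    - [0,0,0]
    - [0,0,0]
    - [0,0,0]
  turn:
    - [0,0,0]
    - [0,0,0]
    - [0,0,0]
    - [0,0,0]
    - [0,0,0]
    - [0,0,0]

```text
clock: 30.55
tcp_pos: [518.7, -38.3, 92.8]
orientation: [0.047, 0.995, 0.005, -0.088]
force: [-0.2, -0.1, -1.2]
grip_width: 26.6
grasp_force: 41.1
```

```bash
python3 - <<'E'
from tilt import *
from plan import cur
cur();s=keep('side','s2');st=s['s'];print(st['force'],st['wrist_torque'],st['grasp_force'])
e=side_axis(s,range(303,345,3),(180,215));print(e.round(1))
E
```

```text
cmd-meas 1.4 mm 0.14 deg [-1.1  0.1 -0.7]
[-0.2 -0.1 -1.2] [ 0.  -0.1 -0. ] 41.11285719583975Traceback (most recent call last):
  File "<stdin>", line 4, in <module>
  File "tilt.py", line 9, in side_axis
    f=np.ascontiguousarray(c['frame'].transpose(1,0,2));out.append((x,)+edges(f,x,*yr))
                                                                        ~~~~~^^^^^^^^^
  File "tilt.py", line 5, in edges
    m=(h[:,0]>4)&(h[:,0]<24)&(h[:,1]>130);q=np.where(m[x0*8:x1*8])[0];return (q.min()/8+x0,q.max()/8+x0)
                                                                              ~~~~~^^
    return umr_minimum(a, axis, None, out, keepdims, initial, where)
ValueError: zero-size array to reduction operation minimum which has no identity
```

```bash
python3 - <<'E'
from tilt import *
s=load('s2');f=cv2.cvtColor(s['frame'],cv2.COLOR_BGR2HSV)
for x in range(303,342,3):
    try:print(x,np.round(side_axis(s,[x],(186,215))[0,1:],1),end=' ')
    except Exception:print(x,'-',end=' ')
print();print([tuple(int(v) for v in f[y,336]) for y in range(196,209)])
u=np.array([np.cos(np.radians(-5.5)),np.sin(np.radians(-5.5)),0]);Q=np.array([518.7+1,-38.1,100])
print(proj(s,[Q+20*u,Q+50*u,Q+90*u,Q+125*u]))
try: sidefit(s,Q[:2],-5.5,range(306,325,2),(186,215))
except Exception as e:print(e)
E
python3 plan.py "[([559.6,-42.2,93.5],174.5,10,8)]"
```

```text
303 [196.5 204.9] 306 [195.9 205.1] 309 [196.4 205.9] 312 [196.6 205.9] 315 [196.9 206.2] 318 [197.4 206.5] 321 [197.6 207. ] 324 [197.9 206.9] 327 [198.2 207.5] 330 [198.5 207.2] 333 - 336 - 339 - 
[(96, 13, 96), (100, 20, 113), (99, 25, 133), (98, 22, 140), (103, 15, 123), (117, 15, 151), (116, 18, 193), (120, 11, 183), (135, 7, 149), (170, 7, 112), (14, 79, 136), (16, 104, 172), (16, 106, 173)]
[[305.5 199.3]
 [315.7 200.4]
 [329.3 201.9]
 [341.4 203.3]]
side: z at tcp 93.1, up-slope ahead 0.83 deg, rms 0.30 mean -0.7294064267731201
cmd-meas 1.3 mm 0.14 deg [-1.1  0.1 -0.7]
slide [[-0.026,0.0,-0.005],[-0.026,0.0,-0.004],[-0.027,0.0,-0.005],[-0.026,0.0,-0.004],[-0.026,0.0,-0.005]]
turn  [[0.0,0.0,0.0],[0.0,0.0,0.0],[0.0,0.0,0.0],[0.0,0.0,0.0],[0.0,0.0,0.0]]
end [559.5 -42.2  93.5]
```

Request:
step_arm:
  slide:
    - [0,0,-0.006]
    - [-0.026,0.0,-0.005]
    - [-0.026,0.0,-0.004]
    - [-0.027,0.0,-0.005]
    - [-0.026,0.0,-0.004]
    - [-0.026,0.0,-0.005]
    - [0,0,0]
    - [0,0,0]
  turn:
    - [0,0,0]
    - [0,0,0]
    - [0,0,0]
    - [0,0,0]
    - [0,0,0]
    - [0,0,0]
    - [0,0,0]
    - [0,0,0]

```text
clock: 31.6
tcp_pos: [558.8, -42.1, 94.5]
orientation: [0.047, 0.995, 0.005, -0.088]
force: [-0.1, 0.2, -1.8]
grip_width: 27.0
grasp_force: 41.1
```

```bash
python3 - <<'E'
from tilt import *
s=keep('side','s3');st=s['s'];print(st['force'],st['wrist_torque'],st['tcp_pos'])
for x in range(312,351,3):
    try:print(x,np.round(side_axis(s,[x],(186,215))[0,1:],1),end=' ')
    except Exception:print(x,'-',end=' ')
c=keep('wrist','w15');h=cv2.cvtColor(c['frame'],cv2.COLOR_BGR2HSV);m=cv2.inRange(h,(9,140,90),(20,255,255));m[:,:200]=0;m[:,450:]=0
n,lab,q,_=cv2.connectedComponentsWithStats(m);print(q[1+np.argmax(q[1:,4])])
E
```

```text
[-0.1  0.2 -1.8] [-0.  -0.1 -0.1] [558.8 -42.1  94.5]
312 - 315 - 318 [196.9 206. ] 321 [197.1 206.2] 324 [197.5 207.1] 327 [197.9 207. ] 330 [198.1 207.4] 333 [198.2 207.8] 336 [198.6 208.2] 339 [199.6 202.4] 342 - 345 - 348 - [ 293  220   59  117 6360]
```

Request:
step_arm:
  slide:
    - [-0.026,0.0,-0.005]
    - [-0.026,0.0,-0.004]
    - [-0.022,0.0,-0.004]
    - [0,0,0]
    - [0,0,0]
  turn:
    - [0,0,0]
    - [0,0,0]
    - [0,0,0]
    - [0,0,0]
    - [0,0,0]

```text
clock: 32.33
tcp_pos: [581.7, -44.3, 94.5]
orientation: [0.047, 0.995, 0.005, -0.088]
force: [-0.6, 0.2, -1.7]
grip_width: 27.0
grasp_force: 41.1
```

Request:
step_arm:
  slide:
    - [-0.01,0.0,-0.002]
    - [0,0,0]
    - [0,0,0]
  turn:
    - [0,0,0]
    - [0,0,0]
    - [0,0,0]

```text
clock: 32.7
tcp_pos: [582.3, -44.3, 94.1]
orientation: [0.047, 0.995, 0.005, -0.09]
force: [-6.6, -0.3, -0.9]
grip_width: 27.2
grasp_force: 41.1
```

Request:
step_arm:
  slide:
    - [-0.01,0.0,-0.002]
    - [0,0,0]
    - [0,0,0]
  turn:
    - [0,0,0]
    - [0,0,0]
    - [0,0,0]

```text
clock: 33.08
tcp_pos: [582.4, -44.2, 93.8]
orientation: [0.047, 0.995, 0.005, -0.093]
force: [-11.3, 0.2, 1.1]
grip_width: 26.9
grasp_force: 41.2
```

Request:
step_arm:
  slide:
    - [0,0,0]
    - [0,0,0]
    - [0,0,0]
    - [0,0,0]
    - [0,0,0]
  turn:
    - [0,0,0]
    - [0,0,0]
    - [0,0,0]
    - [0,0,0]
    - [0,0,0]
  jaw: 0.55

```text
clock: 33.7
tcp_pos: [587.8, -45.0, 94.7]
orientation: [0.047, 0.995, 0.005, -0.088]
force: [-0.4, 0.2, 0.4]
grip_width: 46.5
grasp_force: 0.0
```

```bash
rm cmd.json; python3 plan.py "[([582,-44.5,170],174.5,10,36),([560,40,190],185,0,42),([568,118.2,150],185,0,40)]"
```

```text
slide [[0.021,0.0,-0.081],[0.021,0.0,-0.081],[0.021,0.0,-0.082],[0.037,0.091,-0.016],[0.03,0.093,-0.018],[0.023,0.095,-0.021],[-0.016,0.086,0.044],[-0.017,0.085,0.045]]
turn  [[0.0,0.0,0.0],[0.0,-0.001,0.0],[0.0,0.0,0.001],[0.004,-0.037,-0.039],[0.003,-0.037,-0.039],[0.004,-0.037,-0.039],[0.0,0.0,0.0],[0.0,0.0,0.0]]
slide [[-0.016,0.086,0.044]]
turn  [[0.0,0.0,0.0]]
end [567.9 118.2 150.1]
```

Request:
step_arm:
  slide:
    - [0.021,0.0,-0.081]
    - [0.021,0.0,-0.081]
    - [0.021,0.0,-0.082]
    - [0.037,0.091,-0.016]
    - [0.03,0.093,-0.018]
    - [0.023,0.095,-0.021]
    - [-0.016,0.086,0.044]
    - [-0.017,0.085,0.045]
  turn:
    - [0,0,0]
    - [0.0,-0.001,0.0]
    - [0.0,0.0,0.001]
    - [0.004,-0.037,-0.039]
    - [0.003,-0.037,-0.039]
    - [0.004,-0.037,-0.039]
    - [0,0,0]
    - [0,0,0]

```text
clock: 34.7
tcp_pos: [565.1, 93.0, 163.8]
orientation: [-0.044, 0.999, -0.0, 0.001]
force: [-0.6, 1.0, -0.4]
grip_width: 46.6
grasp_force: 0.0
```

Request:
step_arm:
  slide:
    - [-0.016,0.086,0.044]
    - [0,0,0]
    - [0,0,0]
    - [0,0,0]
  turn:
    - [0,0,0]
    - [0,0,0]
    - [0,0,0]
    - [0,0,0]
  jaw: 0.8

```text
clock: 35.2
tcp_pos: [568.1, 117.4, 150.7]
orientation: [-0.043, 0.999, -0.0, 0.001]
force: [0.7, 1.2, -0.4]
grip_width: 68.2
grasp_force: 0.0
```

```bash
python3 - <<'E'
from tilt import *
c=keep('wrist','w16');s=keep('side','s4')
# sleeve on pin1 in side: extents of orange
h=cv2.cvtColor(s['frame'],cv2.COLOR_BGR2HSV);m=cv2.inRange(h[185:260,300:375],(9,140,90),(20,255,255));n,lab,q,_=cv2.connectedComponentsWithStats(m);i=1+np.argmax(q[1:,4]);print('orange',q[i]+[300,185,0,0,0])
u=np.array([np.cos(np.radians(-5.5)),np.sin(np.radians(-5.5)),0]);rt=np.array([674,-52.9,97.5]);print('expect home ends',proj(s,[rt,rt-110*u]))
# tube mouth edge on cradle: column profile of brightness at centre & side wall columns
g=cv2.cvtColor(c['frame'],cv2.COLOR_BGR2GRAY)
for P in([490.3,111.4,75],[495,112,119],[500,112,119],[505,112,119],[566,118,119]):print(P,proj(c,[P])[0])
x=int(proj(c,[[500,112,119]])[0][0]);print(x,[(y,int(g[y,x]),int(g[y,x-25]),int(g[y,x+25])) for y in range(60,170,3)])
E
python3 plan.py "[([568,118.2,89.5],185,0,32)]"
```

```text
orange [314 198  25  11 221]
expect home ends [[351.8 205.2]
 [314.  200.9]]
[490.3, 111.4, 75] [322.4  99.7]
[495, 112, 119] [322.8 105. ]
[500, 112, 119] [322.1 113.9]
[505, 112, 119] [321.3 122.7]
[566, 118, 119] [322.5 226.3]
322 [(60, 31, 133, 129), (63, 27, 129, 131), (66, 27, 129, 133), (69, 19, 131, 130), (72, 11, 130, 129), (75, 112, 131, 132), (78, 50, 130, 133), (81, 134, 132, 132), (84, 131, 130, 131), (87, 130, 131, 134), (90, 131, 131, 130), (93, 131, 127, 131), (96, 130, 87, 119), (99, 183, 170, 161), (102, 201, 198, 199), (105, 217, 214, 215), (108, 216, 214, 215), (111, 216, 216, 217), (114, 215, 215, 215), (117, 215, 217, 215), (120, 217, 219, 215), (123, 217, 218, 216), (126, 216, 219, 215), (129, 217, 222, 216), (132, 216, 219, 217), (135, 215, 213, 217), (138, 217, 212, 218), (141, 217, 213, 215), (144, 215, 215, 217), (147, 216, 215, 217), (150, 215, 212, 218), (153, 216, 213, 218), (156, 217, 213, 217), (159, 216, 213, 218), (162, 214, 214, 214), (165, 214, 210, 217), (168, 214, 210, 215)]
cmd-meas 0.9 mm 0.08 deg [ 0.2 -0.7  0.5]
slide [[0.0,0.0,0.101],[0.0,0.0,0.101]]
turn  [[0.0,0.0,0.0],[0.0,0.0,0.0]]
end [567.9 118.2  89.5]
```

Request:
step_arm:
  slide:
    - [0.0,0.0,0.101]
    - [0.0,0.0,0.101]
    - [0,0,0]
    - [0,0,0]
  turn:
    - [0,0,0]
    - [0,0,0]
    - [0,0,0]
    - [0,0,0]

```text
clock: 35.8
tcp_pos: [568.4, 118.0, 90.6]
orientation: [-0.044, 0.999, -0.0, 0.001]
force: [0.4, -1.1, -0.8]
grip_width: 68.5
grasp_force: 0.0
```

Request:
step_arm:
  slide:
    - [0,0,0]
    - [0,0,0]
    - [0,0,0]
    - [0,0,0]
    - [0,0,0]
  turn:
    - [0,0,0]
    - [0,0,0]
    - [0,0,0]
    - [0,0,0]
    - [0,0,0]
  jaw: 0.3
  newtons: 40

```text
clock: 36.42
tcp_pos: [569.1, 118.3, 91.1]
orientation: [-0.044, 0.999, -0.0, 0.002]
force: [-0.5, -0.3, 5.9]
grip_width: 43.2
grasp_force: 42.4
```

Request:
step_arm:
  slide:
    - [0,0,-0.1]
    - [0,0,-0.1]
    - [0,0,0]
  turn:
    - [0,0,0]
    - [0,0,0]
    - [0,0,0]

```text
clock: 36.8
tcp_pos: [569.6, 118.5, 151.9]
orientation: [-0.044, 0.999, -0.0, 0.003]
force: [0.3, 0.7, -1.4]
grip_width: 43.3
grasp_force: 41.8
```

```bash
python3 - <<'E'
from tilt import *
b=cv2.imread('pics/b.png');s=keep('side','s5');a0=cv2.imread('pics/a.png');a=keep('scene','a5')
for n,p,q,reg in(('tray side',b,s['frame'],(120,182,250,328)),('tray side vs s4',load('s4')['frame'],s['frame'],(120,182,250,328)),('bin side',b,s['frame'],(295,365,225,325)),('tubeB side',b,s['frame'],(258,295,235,300)),('tray scene',a0,a['frame'],(250,355,232,355)),('bin scene',a0,a['frame'],(143,182,355,418)),('tubeB scene',a0,a['frame'],(175,198,358,404))):
    y0,y1,x0,x1=reg;d=np.abs(p[y0:y1,x0:x1].astype(int)-q[y0:y1,x0:x1]).max(2)>40;ys,xs=np.where(d);print(n,d.sum(),(xs.min()+x0,xs.max()+x0,ys.min()+y0,ys.max()+y0) if d.any() else '')
E
rm cmd.json; python3 plan.py "[([455,250,160],185,0,42),([455,324,110],184,0,42)]"
```

```text
tray side 936 (np.int64(277), np.int64(327), np.int64(120), np.int64(164))
tray side vs s4 223 (np.int64(296), np.int64(327), np.int64(120), np.int64(169))
bin side 0 
tubeB side 0 
tray scene 366 (np.int64(253), np.int64(307), np.int64(296), np.int64(326))
bin scene 0 
tubeB scene 4 (np.int64(358), np.int64(361), np.int64(197), np.int64(197))
slide [[0.067,0.094,-0.007],[0.067,0.094,-0.008],[0.067,0.094,-0.007],[0.067,0.094,-0.008],[0.067,0.094,-0.007],[-0.007,0.082,0.055],[-0.007,0.082,0.056],[-0.006,0.082,0.055]]
turn  [[0.0,0.0,0.0],[0.0,0.0,0.0],[0.0,0.0,0.0],[0.0,0.0,0.0],[0.0,0.0,0.0],[0.0,0.0,0.004],[0.0,0.0,0.004],[0.0,0.0,0.003]]
end [454.9 324.  110.1]
```

Request:
step_arm:
  slide:
    - [0.067,0.094,-0.007]
    - [0.067,0.094,-0.008]
    - [0.067,0.094,-0.007]
    - [0.067,0.094,-0.008]
    - [0.067,0.094,-0.007]
    - [-0.007,0.082,0.055]
    - [-0.007,0.082,0.056]
    - [-0.006,0.082,0.055]
  turn:
    - [0,0,0]
    - [0,0,0]
    - [0,0,0]
    - [0,0,0]
    - [0,0,0]
    - [0.0,0.0,0.004]
    - [0.0,0.0,0.004]
    - [0.0,0.0,0.003]

```text
clock: 37.9
tcp_pos: [453.8, 324.1, 108.3]
orientation: [-0.035, 0.999, -0.001, -0.001]
force: [0.5, -0.1, -1.6]
grip_width: 43.7
grasp_force: 41.8
```

```bash
python3 plan.py "[([455,324,19],184,0,32)]"
```

```text
cmd-meas 2.2 mm 0.16 deg [-1.2  0.1 -1.8]
!! using measured
slide [[-0.002,0.0,0.099],[-0.001,0.0,0.099],[-0.002,0.0,0.1]]
turn  [[0.0,-0.001,0.0],[-0.001,0.0,0.0],[0.0,-0.001,0.0]]
end [455.1 324.   18.9]
```

Request:
step_arm:
  slide:
    - [-0.002,0.0,0.099]
    - [-0.001,0.0,0.099]
    - [-0.002,0.0,0.1]
    - [0,0,0]
    - [0,0,0]
    - [0,0,0]
  turn:
    - [0,0,0]
    - [0,0,0]
    - [0,0,0]
    - [0,0,0]
    - [0,0,0]
    - [0,0,0]

```text
clock: 38.65
tcp_pos: [456.4, 323.8, 21.1]
orientation: [-0.035, 0.999, -0.0, -0.0]
force: [-0.5, 0.0, -0.8]
grip_width: 43.5
grasp_force: 46.1
```

Request:
step_arm:
  slide:
    - [0,0,0]
    - [0,0,0]
    - [0,0,0]
    - [0,0,0]
  turn:
    - [0,0,0]
    - [0,0,0]
    - [0,0,0]
    - [0,0,0]
  jaw: 0.62

```text
clock: 39.15
tcp_pos: [456.8, 324.1, 21.4]
orientation: [-0.035, 0.999, -0.0, 0.0]
force: [0.5, -0.2, 0.2]
grip_width: 52.6
grasp_force: 0.0
```

```bash
python3 plan.py "[([455,324,110],184,0,32),([440,120,190],185,0,43),([445,-130,190],190,0,43),([462.5,-268.7,150],195.6,0,43)]"
```

```text
cmd-meas 3.0 mm 0.01 deg [1.7 0.  2.5]
!! using measured
slide [[0.002,0.0,-0.098],[0.002,0.0,-0.099],[0.002,0.0,-0.098],[0.016,-0.112,-0.044],[0.017,-0.113,-0.045],[0.017,-0.112,-0.044],[0.017,-0.113,-0.045],[0.017,-0.112,-0.044]]
turn  [[0.0,0.0,0.0],[0.0,0.0,0.0],[0.0,0.0,0.0],[0.0,0.0,-0.002],[0.0,0.0,-0.002],[0.0,0.0,-0.001],[0.0,0.0,-0.002],[0.0,0.0,-0.002]]
slide [[0.018,-0.112,-0.045],[0.009,-0.139,0.0],[0.012,-0.138,0.0],[0.013,-0.138,0.0],[0.016,-0.138,0.0],[0.017,-0.138,0.0],[0.02,-0.138,0.001],[0.006,-0.116,0.033]]
turn  [[0.0,0.0,-0.002],[0.0,0.0,-0.009],[0.0,0.0,-0.009],[0.0,0.0,-0.01],[0.0,0.0,-0.009],[0.0,0.0,-0.009],[0.0,0.0,-0.009],[0.0,0.0,-0.016]]
slide [[0.008,-0.116,0.034],[0.011,-0.116,0.033],[0.014,-0.116,0.033]]
turn  [[0.0,0.0,-0.015],[0.0,0.0,-0.016],[0.0,0.0,-0.016]]
end [ 462.6 -268.7  150. ]
```

Request:
step_arm:
  slide:
    - [0.002,0.0,-0.098]
    - [0.002,0.0,-0.099]
    - [0.002,0.0,-0.098]
    - [0.016,-0.112,-0.044]
    - [0.017,-0.113,-0.045]
    - [0.017,-0.112,-0.044]
    - [0.017,-0.113,-0.045]
    - [0.017,-0.112,-0.044]
  turn:
    - [0,0,0]
    - [0,0,0]
    - [0,0,0]
    - [0.0,0.0,-0.002]
    - [0.0,0.0,-0.002]
    - [0.0,0.0,-0.001]
    - [0.0,0.0,-0.002]
    - [0.0,0.0,-0.002]

```text
clock: 40.15
tcp_pos: [442.4, 152.9, 177.0]
orientation: [-0.042, 0.999, -0.0, 0.0]
force: [1.1, 0.0, 0.5]
grip_width: 53.0
grasp_force: 0.0
```

Request:
step_arm:
  slide:
    - [0.018,-0.112,-0.045]
    - [0.009,-0.139,0.0]
    - [0.012,-0.138,0.0]
    - [0.013,-0.138,0.0]
    - [0.016,-0.138,0.0]
    - [0.017,-0.138,0.0]
    - [0.02,-0.138,0.001]
    - [0.006,-0.116,0.033]
  turn:
    - [0.0,0.0,-0.002]
    - [0.0,0.0,-0.009]
    - [0.0,0.0,-0.009]
    - [0.0,0.0,-0.01]
    - [0.0,0.0,-0.009]
    - [0.0,0.0,-0.009]
    - [0.0,0.0,-0.009]
    - [0.0,0.0,-0.016]
  jaw: 0.88

```text
clock: 41.15
tcp_pos: [449.5, -166.6, 180.6]
orientation: [-0.099, 0.995, -0.001, 0.001]
force: [0.6, 0.9, 0.1]
grip_width: 75.1
grasp_force: 0.0
```

Request:
step_arm:
  slide:
    - [0.008,-0.116,0.034]
    - [0.011,-0.116,0.033]
    - [0.014,-0.116,0.033]
    - [0,0,0]
    - [0,0,0]
    - [0,0,0]
  turn:
    - [0.0,0.0,-0.015]
    - [0.0,0.0,-0.016]
    - [0.0,0.0,-0.016]
    - [0,0,0]
    - [0,0,0]
    - [0,0,0]

```text
clock: 41.9
tcp_pos: [462.5, -267.8, 150.3]
orientation: [-0.137, 0.991, -0.0, 0.0]
force: [-0.4, 0.2, 0.7]
grip_width: 75.5
grasp_force: 0.0
```

```bash
python3 - <<'E'
from tilt import *
c=keep('wrist','w17');s=c['s'];h=cv2.cvtColor(c['frame'],cv2.COLOR_BGR2HSV);print(s['tcp_pos'])
m=cv2.inRange(h[:330,220:430],(8,45,150),(18,110,255));n,lab,q,ce=cv2.connectedComponentsWithStats(m)
# sleeve through tube: S~74 (wood S~105): report
i=1+np.argmax(q[1:,4]);ys,xs=np.where(lab==i);print('sleeve bbox',q[i]+[220,0,0,0,0]);
P=[(xs[ys==y].mean()+220.,y) for y in(ys.min()+4,ys.max()-4)];w=plane(c,P,18);d=w[1]-w[0];print('sleeve axis',w,np.degrees(np.arctan2(d[1],d[0])))
# cap black
m=cv2.inRange(h[200:330,250:400],(0,0,0),(180,255,75));n,lab,q,ce=cv2.connectedComponentsWithStats(m)
for k in range(1,n):
    if q[k,4]>80:
        ys,xs=np.where(lab==k);r=cv2.minAreaRect(np.c_[xs+250,ys+200].astype(np.float32));print('black',q[k]+[250,200,0,0,0],np.round(r[0],1),np.round(r[1],1),r[2])
print('expected cap/mouth px',proj(c,[[530.6,-249.7,44],[394.4,-287.7,44],[462.5,-268.7,44]]))
E
```

```text
[ 462.5 -267.8  150.3]
sleeve bbox [  220     0   210   330 49129]
sleeve axis [[ 286.6 -273.4   18. ]
 [ 613.1 -227.1   18. ]] 8.072362240827955
black [296 264  48   7 326] [319.5 267. ] [47.  6.] 0.0
expected cap/mouth px [[320.5 270.8]
 [320.7 110.1]
 [320.5 196.1]]
```

```bash
python3 plan.py "[([464.4,-268.2,110],195.6,0,43),([464.4,-268.2,14],195.6,0,33)]"
```

```text
cmd-meas 0.9 mm 0.07 deg [0.  0.9 0.3]
slide [[-0.006,0.0,0.133],[0.0,0.0,0.107],[0.0,0.0,0.107],[0.0,0.0,0.106]]
turn  [[0.0,0.0,0.0],[0.0,0.0,0.0],[0.0,0.0,0.0],[0.0,0.0,0.0]]
end [ 464.4 -268.3   14.1]
```

Request:
step_arm:
  slide:
    - [-0.006,0.0,0.133]
    - [0.0,0.0,0.107]
    - [0.0,0.0,0.107]
    - [0.0,0.0,0.106]
    - [0,0,0]
    - [0,0,0]
    - [0,0,0]
  turn:
    - [0,0,0]
    - [0,0,0]
    - [0,0,0]
    - [0,0,0]
    - [0,0,0]
    - [0,0,0]
    - [0,0,0]

```text
clock: 42.82
tcp_pos: [465.6, -269.1, 15.8]
orientation: [-0.136, 0.991, -0.001, 0.001]
force: [-0.7, -0.1, -0.6]
grip_width: 75.3
grasp_force: 0.0
```

Request:
step_arm:
  slide:
    - [0,0,0]
    - [0,0,0]
    - [0,0,0]
    - [0,0,0]
    - [0,0,0]
    - [0,0,0]
  turn:
    - [0,0,0]
    - [0,0,0]
    - [0,0,0]
    - [0,0,0]
    - [0,0,0]
    - [0,0,0]
  jaw: 0.3
  newtons: 50

```text
clock: 43.58
tcp_pos: [465.0, -268.9, 15.0]
orientation: [-0.136, 0.991, -0.001, 0.001]
force: [-0.2, 0.6, 6.8]
grip_width: 43.3
grasp_force: 51.8
```

```bash
python3 plan.py "[([464.4,-268.2,150],195.6,0,38),([520,20,165],185,0,42),([567.5,118.2,135],185,0,40)]"
```

```text
cmd-meas 1.2 mm 0.09 deg [ 0.5 -0.6  0.9]
slide [[0.0,0.0,-0.113],[0.0,0.0,-0.113],[0.0,0.0,-0.114],[0.0,0.0,-0.113],[-0.063,0.125,-0.007],[-0.059,0.127,-0.007],[-0.055,0.128,-0.008],[-0.053,0.129,-0.007]]
turn  [[0.0,0.0,0.0],[0.0,0.0,0.0],[0.0,0.0,0.0],[0.0,0.0,0.0],[0.0,0.0,0.017],[0.0,0.0,0.017],[0.0,0.0,0.017],[0.0,0.0,0.017]]
slide [[-0.049,0.131,-0.007],[-0.045,0.133,-0.007],[-0.042,0.133,-0.007],[-0.062,0.104,0.033],[-0.062,0.104,0.033],[-0.062,0.104,0.034]]
turn  [[0.0,0.0,0.016],[0.0,0.0,0.017],[0.0,0.0,0.017],[0.0,0.0,0.0],[0.0,0.0,0.0],[0.0,0.0,0.0]]
end [567.4 118.2 134.9]
```

Request:
step_arm:
  slide:
    - [0.0,0.0,-0.113]
    - [0.0,0.0,-0.113]
    - [0.0,0.0,-0.114]
    - [0.0,0.0,-0.113]
    - [-0.063,0.125,-0.007]
    - [-0.059,0.127,-0.007]
    - [-0.055,0.128,-0.008]
    - [-0.053,0.129,-0.007]
  turn:
    - [0,0,0]
    - [0,0,0]
    - [0,0,0]
    - [0,0,0]
    - [0.0,0.0,0.017]
    - [0.0,0.0,0.017]
    - [0.0,0.0,0.017]
    - [0.0,0.0,0.017]

```text
clock: 44.58
tcp_pos: [495.7, -102.2, 158.1]
orientation: [-0.082, 0.997, 0.0, -0.001]
force: [0.4, -0.0, -2.9]
grip_width: 43.2
grasp_force: 52.0
```

Request:
step_arm:
  slide:
    - [-0.049,0.131,-0.007]
    - [-0.045,0.133,-0.007]
    - [-0.042,0.133,-0.007]
    - [-0.062,0.104,0.033]
    - [-0.062,0.104,0.033]
    - [-0.062,0.104,0.034]
    - [0,0,0]
    - [0,0,0]
  turn:
    - [0.0,0.0,0.016]
    - [0.0,0.0,0.017]
    - [0.0,0.0,0.017]
    - [0,0,0]
    - [0,0,0]
    - [0,0,0]
    - [0,0,0]
    - [0,0,0]

```text
clock: 45.58
tcp_pos: [566.5, 117.7, 134.2]
orientation: [-0.044, 0.999, -0.001, -0.001]
force: [-0.8, -0.4, -1.3]
grip_width: 43.2
grasp_force: 52.3
```

Request:
step_arm:
  slide:
    - [0,0,0]
    - [0,0,0]
    - [0,0,0]
  turn:
    - [0,0,0]
    - [0,0,0]
    - [0,0,0]

```text
clock: 45.95
tcp_pos: [567.3, 117.6, 135.0]
orientation: [-0.043, 0.999, -0.0, 0.0]
force: [1.1, 0.3, -1.3]
grip_width: 43.2
grasp_force: 52.3
```

```bash
python3 - <<'E'
from sl import *
c=keep('wrist','w18');g=cv2.cvtColor(c['frame'],cv2.COLOR_BGR2GRAY).astype(int);t=c['s']['tcp_pos'];print(t)
# tube wall front (mouth) rows near side-walls: compare w10 and w18 relative to hand
for n in('w10','w18'):
    k=load(n);h=cv2.cvtColor(k['frame'],cv2.COLOR_BGR2HSV);print(n,[ (y,int(h[y,265,1]),int(h[y,378,1]),int(h[y,285,1]),int(h[y,355,1])) for y in range(98,114)])
P=[[x,117,158+z] for x in(491,494,497,500) for z in(2,)];print(proj(c,P))
E
python3 plan.py "[([567.5,118.2,91],185,0,22)]"
```

```text
[567.3 117.6 135. ]
w10 [(98, 88, 54, 14, 13), (99, 81, 51, 8, 6), (100, 87, 50, 8, 8), (101, 82, 48, 27, 24), (102, 92, 52, 22, 29), (103, 90, 53, 19, 10), (104, 89, 56, 1, 4), (105, 94, 62, 16, 15), (106, 89, 39, 19, 17), (107, 29, 5, 18, 18), (108, 8, 5, 12, 11), (109, 1, 3, 7, 8), (110, 4, 3, 6, 11), (111, 5, 1, 7, 5), (112, 6, 1, 7, 63), (113, 8, 1, 6, 85)]
w18 [(98, 89, 53, 13, 14), (99, 91, 53, 11, 10), (100, 93, 55, 14, 3), (101, 99, 61, 25, 21), (102, 56, 8, 27, 22), (103, 1, 3, 16, 19), (104, 5, 5, 10, 8), (105, 3, 4, 10, 10), (106, 3, 3, 10, 6), (107, 4, 3, 8, 7), (108, 1, 1, 8, 7), (109, 5, 1, 7, 7), (110, 4, 1, 7, 6), (111, 5, 1, 7, 6), (112, 4, 1, 8, 8), (113, 5, 4, 7, 7)]
[[337.   94.4]
 [336.3 102.3]
 [335.6 110.1]
 [334.8 118. ]]
cmd-meas 0.5 mm 0.04 deg [-0.1 -0.5  0.1]
slide [[0.0,0.0,0.073],[0.0,0.0,0.073]]
turn  [[0.0,0.0,0.0],[0.0,0.0,0.0]]
end [567.4 118.1  91.1]
```

Request:
step_arm:
  slide:
    - [0.0,0.0,0.073]
    - [0.0,0.0,0.073]
    - [0,0,0]
    - [0,0,0]
    - [0,0,0]
    - [0,0,0]
  turn:
    - [0,0,0]
    - [0,0,0]
    - [0,0,0]
    - [0,0,0]
    - [0,0,0]
    - [0,0,0]

```text
clock: 46.75
tcp_pos: [567.5, 118.1, 91.3]
orientation: [-0.044, 0.999, -0.0, 0.0]
force: [0.7, 1.6, -1.2]
grip_width: 43.5
grasp_force: 54.1
```

```bash
python3 - <<'E'
from plan import *
print(bot.get_state()['force'])
pv=[496.3,111.9,76]
plan([([0]*3,185,-35,999,pv)],9)
plan2=plan
E
cat > ab.py <<'E'
from plan import *
def seq(stages,pv,start=None):
    import plan as p
    for st in stages: plan([([0]*3,185,st,999999,pv)],10)
E
python3 - <<'E'
from plan import *
pv=np.array([496.3,111.9,76])
# continue from commanded (cmd.json now tilted): level in two stages
import plan as m
c=json.load(open('cmd.json'));m.cur=lambda:(np.array(c['p']),R.from_quat(c['q']))
plan([([0]*3,185,-22,999999,pv),([0]*3,185,0,999999,pv)],10)
E
```

```text
[ 0.71764617  1.58822701 -1.17348426]
cmd-meas 0.3 mm 0.02 deg [ 0.1 -0.1  0.2]
slide [[0.01,0.0,-0.036],[0.011,0.0,-0.035],[0.01,0.0,-0.036],[0.011,0.0,-0.035]]
turn  [[0.0,-0.097,0.0],[0.0,-0.097,0.0],[0.0,-0.098,0.0],[0.0,-0.097,0.0]]
end [545.9 116.3 129.1]
slide [[-0.004,0.0,0.027],[-0.004,0.0,0.028],[-0.004,0.0,0.031],[-0.005,0.0,0.03],[-0.004,0.0,0.031]]
turn  [[0.0,0.072,0.0],[0.0,0.073,0.0],[0.0,0.081,0.0],[0.0,0.082,0.0],[0.0,0.081,0.0]]
end [567.2 118.1  90.8]
```

Request:
step_arm:
  slide:
    - [0.01,0.0,-0.036]
    - [0.011,0.0,-0.035]
    - [0.01,0.0,-0.036]
    - [0.011,0.0,-0.035]
    - [0,0,0]
    - [0,0,0]
    - [0,0,0]
    - [0,0,0]
  turn:
    - [0.0,-0.097,0.0]
    - [0.0,-0.097,0.0]
    - [0.0,-0.098,0.0]
    - [0.0,-0.097,0.0]
    - [0,0,0]
    - [0,0,0]
    - [0,0,0]
    - [0,0,0]

```text
clock: 47.75
tcp_pos: [546.9, 116.3, 129.2]
orientation: [-0.042, 0.953, 0.013, 0.3]
force: [1.0, 0.7, -0.9]
grip_width: 43.3
grasp_force: 55.0
```

```bash
python3 - <<'E'
from sl import *
c=keep('wrist','w19');sleeve(c)
E
```

```text
px [[330.0, 0.0], [330.0, 8.0], [330.0, 54.0], [330.0, 102.0], [330.0, 109.0]] 
local [[-53.0, 3.1], [-49.9, 3.1], [-30.9, 3.4], [-8.1, 3.9], [-4.4, 3.8]]
```

Request:
step_arm:
  slide:
    - [-0.004,0.0,0.027]
    - [-0.004,0.0,0.028]
    - [0,0,0]
    - [0,0,0]
    - [0,0,0]
    - [0,0,0]
    - [0,0,0]
  turn:
    - [0.0,0.072,0.0]
    - [0.0,0.073,0.0]
    - [0,0,0]
    - [0,0,0]
    - [0,0,0]
    - [0,0,0]
    - [0,0,0]

```text
clock: 48.68
tcp_pos: [555.7, 117.1, 116.0]
orientation: [-0.043, 0.981, 0.008, 0.19]
force: [0.5, -0.8, -2.6]
grip_width: 43.3
grasp_force: 55.4
```

Request:
step_arm:
  slide:
    - [-0.004,0.0,0.031]
    - [-0.005,0.0,0.03]
    - [-0.004,0.0,0.031]
    - [0,0,0]
    - [0,0,0]
    - [0,0,0]
  turn:
    - [0.0,0.081,0.0]
    - [0.0,0.082,0.0]
    - [0.0,0.081,0.0]
    - [0,0,0]
    - [0,0,0]
    - [0,0,0]

```text
clock: 49.42
tcp_pos: [566.1, 118.1, 91.4]
orientation: [-0.044, 0.999, -0.0, 0.001]
force: [0.2, 0.0, -2.4]
grip_width: 43.4
grasp_force: 55.7
```

```bash
python3 plan.py "[([567.2,118.2,89.3],185,0,22)]"
```

```text
cmd-meas 1.2 mm 0.07 deg [-1.1 -0.   0.5]
slide [[0.0,0.0,0.005]]
turn  [[0.0,0.0,0.0]]
end [567.2 118.1  89.3]
```

Release, lift, back off and look.

Request:
step_arm:
  slide:
    - [0.0,0.0,0.005]
    - [0,0,0]
    - [0,0,0]
  turn:
    - [0,0,0]
    - [0,0,0]
    - [0,0,0]

```text
clock: 49.8
tcp_pos: [567.0, 118.1, 89.5]
orientation: [-0.044, 0.999, -0.0, 0.0]
force: [-0.5, 0.0, -2.7]
grip_width: 43.3
grasp_force: 55.7
```

Request:
step_arm:
  slide:
    - [0,0,0]
    - [0,0,0]
    - [0,0,0]
    - [0,0,0]
  turn:
    - [0,0,0]
    - [0,0,0]
    - [0,0,0]
    - [0,0,0]
  jaw: 0.66

```text
clock: 50.3
tcp_pos: [567.3, 118.1, 89.2]
orientation: [-0.044, 0.999, -0.0, 0.0]
force: [0.2, 0.8, -0.3]
grip_width: 56.2
grasp_force: 0.0
```

Request:
step_arm:
  slide:
    - [0,0,-0.1]
    - [0,0,-0.1]
    - [0,0,-0.1]
    - [0.1,0,0]
    - [0.1,0,0]
    - [0,0,0]
    - [0,0,0]
    - [0,0,0]
  turn:
    - [0,0,0]
    - [0,0,0]
    - [0,0,0]
    - [0,0,0]
    - [0,0,0]
    - [0,0,0]
    - [0,0,0]
    - [0,0,0]

```text
clock: 51.3
tcp_pos: [508.4, 112.9, 179.3]
orientation: [-0.044, 0.999, -0.0, 0.0]
force: [0.0, -0.1, 0.3]
grip_width: 56.3
grasp_force: 0.0
```

```bash
cat > fit.py <<'E'
from tilt import *
def fitw(c,rows,x0=280,x1=370):
    s=c['s'];r=R.from_quat(s['orientation']);T=np.array(c['hand_eye'])[:3,3]
    E=np.array([(y,)+edges(c['frame'],y,x0,x1) for y in rows])
    def res(p):
        o0=np.array([0,p[2],p[0]]);d=np.array([1,p[3],p[1]]);d/=np.linalg.norm(d);out=[]
        for k in(1,2):
            o,v=ray(c,np.c_[E[:,k]+.06,E[:,0]]);v=r.inv().apply(v);n=np.cross(v,d);out+=list(np.abs(n@(T-o0))/np.linalg.norm(n,axis=1)-14)
        return out
    f=least_squares(res,[-14+100*0,0,0,0]);p=f.x
    print('a=0: z %.1f slope %.1f y %.1f yaw %.2f rms %.2f'%(p[0],np.degrees(p[1]),p[2],np.degrees(p[3]),np.std(f.fun)));return p
E
python3 - <<'E'
from fit import *
for n in('w12',):
    c=load(n);P,w=sleeve(c);p=fitw(c,range(120,196,6))
c=keep('wrist','w20');print(c['s']['tcp_pos'],c['s']['grip_width']);P,w=sleeve(c);y0,y1=P[0][1],P[-1][1];p=fitw(c,range(y0+6,y1-5,6))
r=R.from_quat(c['s']['orientation'])
for a in(40,60):print(a,(c['s']['tcp_pos']+r.apply([a,p[2]+a*p[3],p[0]+a*p[1]])))
E
```

```text
px [[326.0, 114.0], [326.0, 122.0], [326.0, 158.0], [326.0, 197.0], [326.0, 204.0]] 
local [[-49.4, 3.8], [-43.5, 3.8], [-16.7, 3.8], [13.4, 4.3], [19.0, 4.3]]
a=0: z 99.5 slope -15.7 y 4.8 yaw -1.81 rms 0.70
[508.4 112.9 179.3] 56.321429778045385
px [[326.0, 125.0], [326.0, 133.0], [326.0, 161.0], [326.0, 192.0], [326.0, 199.0]] 
local [[-41.7, 3.7], [-35.7, 3.7], [-14.8, 3.7], [9.1, 3.8], [14.7, 3.9]]
a=0: z -22.4 slope 142.4 y -1.6 yaw 7.57 rms 2.86
40 [468.3 113.1 102.1]
60 [448.2 113.9  52.4]
```

```bash
sed -i 's/\[-14+100\*0,0,0,0\]/z0/; s/x0=280,x1=370):/x0=280,x1=370,z0=(86,0,4,0)):/' fit.py; python3 - <<'E'
from fit import *
c=load('w12');p=fitw(c,range(122,194,6),295,360)
c=load('w20');p=fitw(c,range(132,192,5),295,360)
E
python3 plan.py "[([468,112.9,150],185,0,40),([468,113.5,79],185,0,36)]"
```

```text
a=0: z 92.9 slope -1.0 y 4.4 yaw -0.85 rms 0.17
a=0: z 95.1 slope -11.3 y 4.4 yaw -0.42 rms 0.20
cmd-meas 107.6 mm 0.02 deg [-58.9  -5.2  89.8]
!! using measured
slide [[0.067,0.006,0.049],[0.067,0.006,0.048],[0.0,0.001,0.118],[0.0,0.001,0.119]]
turn  [[0.0,0.0,0.0],[0.0,0.0,0.0],[0.0,0.0,0.0],[0.0,0.0,0.0]]
end [467.9 113.5  78.9]
```

Request:
step_arm:
  slide:
    - [0.067,0.006,0.049]
    - [0.067,0.006,0.048]
    - [0.0,0.001,0.118]
    - [0.0,0.001,0.119]
    - [0,0,0]
    - [0,0,0]
    - [0,0,0]
  turn:
    - [0,0,0]
    - [0,0,0]
    - [0,0,0]
    - [0,0,0]
    - [0,0,0]
    - [0,0,0]
    - [0,0,0]

```text
clock: 52.22
tcp_pos: [468.7, 113.6, 80.6]
orientation: [-0.044, 0.999, -0.0, 0.002]
force: [-0.8, 0.5, 0.1]
grip_width: 56.6
grasp_force: 0.0
```

Request:
step_arm:
  slide:
    - [0,0,0]
    - [0,0,0]
    - [0,0,0]
    - [0,0,0]
    - [0,0,0]
    - [0,0,0]
  turn:
    - [0,0,0]
    - [0,0,0]
    - [0,0,0]
    - [0,0,0]
    - [0,0,0]
    - [0,0,0]
  jaw: 0.15
  newtons: 40

```text
clock: 52.98
tcp_pos: [467.6, 113.6, 79.7]
orientation: [-0.044, 0.999, -0.0, 0.001]
force: [-1.0, 0.6, 5.5]
grip_width: 27.8
grasp_force: 41.2
```

Request:
step_arm:
  slide:
    - [0.05,0,0]
    - [0.05,0,0]
    - [0.05,0,0]
    - [0.05,0,0]
    - [0.05,0,0]
    - [0.02,0,0]
    - [0,0,0]
    - [0,0,0]
  turn:
    - [0,0,0]
    - [0,0,0]
    - [0,0,0]
    - [0,0,0]
    - [0,0,0]
    - [0,0,0]
    - [0,0,0]
    - [0,0,0]

```text
clock: 53.98
tcp_pos: [386.8, 106.4, 79.0]
orientation: [-0.044, 0.999, -0.0, 0.0]
force: [0.3, 1.3, -1.3]
grip_width: 26.9
grasp_force: 40.4
```

```bash
rm cmd.json; python3 - <<'E'
from fit import *
c=keep('wrist','w21');h=cv2.cvtColor(c['frame'],cv2.COLOR_BGR2HSV);m=cv2.inRange(h,(9,140,90),(20,255,255));m[:,:200]=0;m[:,450:]=0
n,lab,q,_=cv2.connectedComponentsWithStats(m);print(q[1+np.argmax(q[1:,4])])
for n in('w14','w21'):
    c=load(n)
    for rows in((225,231,237,303,309,315,321,327),(228,234,240,300,306,312,318,324)): fitw(c,rows,270,375,(-14,0,0,0))
E
python3 plan.py "[([388,106,150],185,0,40),([486.5,-115.9,140],174.5,0,42),([486.5,-115.9,90],174.5,0,25)]"
```

```text
[ 291  218   63  119 6654]
a=0: z -6.8 slope 9.9 y 0.6 yaw 0.28 rms 0.09
a=0: z -6.3 slope 10.3 y 0.6 yaw 0.34 rms 0.07
a=0: z -13.3 slope 7.6 y 0.4 yaw 0.67 rms 0.75
a=0: z -12.5 slope -0.4 y 0.4 yaw 0.54 rms 0.13
slide [[-0.002,-0.001,-0.118],[-0.002,-0.001,-0.119],[-0.044,-0.128,0.006],[-0.047,-0.126,0.005],[-0.052,-0.124,0.006],[-0.055,-0.123,0.006],[-0.059,-0.122,0.006],[-0.062,-0.119,0.005]]
turn  [[0.0,0.0,0.0],[0.0,0.0,0.0],[0.0,0.0,0.019],[0.0,0.0,0.02],[0.0,0.0,0.019],[0.0,0.0,0.02],[0.0,0.0,0.019],[0.0,0.0,0.02]]
slide [[0.0,0.0,0.084],[0.0,0.0,0.083]]
turn  [[0.0,0.0,0.0],[0.0,0.0,0.0]]
end [ 486.5 -115.8   90. ]
```

Request:
step_arm:
  slide:
    - [-0.002,-0.001,-0.118]
    - [-0.002,-0.001,-0.119]
    - [-0.044,-0.128,0.006]
    - [-0.047,-0.126,0.005]
    - [-0.052,-0.124,0.006]
    - [-0.055,-0.123,0.006]
    - [-0.059,-0.122,0.006]
    - [-0.062,-0.119,0.005]
  turn:
    - [0,0,0]
    - [0,0,0]
    - [0.0,0.0,0.019]
    - [0.0,0.0,0.02]
    - [0.0,0.0,0.019]
    - [0.0,0.0,0.02]
    - [0.0,0.0,0.019]
    - [0.0,0.0,0.02]

```text
clock: 55.02
tcp_pos: [486.8, -117.4, 139.8]
orientation: [0.049, 0.999, -0.0, 0.0]
force: [1.1, -0.7, -0.5]
grip_width: 27.3
grasp_force: 40.4
```

Request:
step_arm:
  slide:
    - [0.0,0.0,0.089]
    - [0.0,0.0,0.089]
    - [0,0,0]
    - [0,0,0]
    - [0,0,0]
    - [0,0,0]
  turn:
    - [0,0,0]
    - [0,0,0]
    - [0,0,0]
    - [0,0,0]
    - [0,0,0]
    - [0,0,0]

```text
clock: 55.78
tcp_pos: [486.7, -116.1, 87.6]
orientation: [0.048, 0.999, -0.001, 0.001]
force: [-0.4, -0.2, -0.9]
grip_width: 26.9
grasp_force: 40.4
```

```bash
rm cmd.json;python3 - <<'E'
from fit import *
s=keep('side','s6');c=keep('wrist','w22');t=s['s']['tcp_pos']
fitw(c,(228,234,240,300,306,312,318,324),270,375,(-14,0,0,0))
u=np.array([np.cos(np.radians(-5.5)),np.sin(np.radians(-5.5)),0])
Q=np.array([t[0],t[1],100]);A=proj(s,[Q+20*u,Q+89*u,[591.5,-126.2,100],np.array([591.5,-126.2,100])+40*u]);print(A)
x0=int(A[0][0]);e=[]
for x in range(x0,int(A[1][0])+4,3):
    try:e.append(np.r_[x,side_axis(s,[x],(int(A[0][1])-13,int(A[1][1])+14))[0,1:]])
    except Exception:pass
e=np.array(e);print(e.round(1));print('centre vs expected',np.c_[e[:,0],e[:,1:].mean(1)-np.interp(e[:,0],A[:2,0],A[:2,1])].round(1))
h=cv2.cvtColor(s['frame'],cv2.COLOR_BGR2HSV);x=int(A[2][0]+6);y=int(A[2][1]);print(x,y,[tuple(int(v) for v in h[k,x]) for k in range(y-6,y+8)])
E
python3 - <<'E'
from plan import *
u=np.array([np.cos(np.radians(-5.5)),np.sin(np.radians(-5.5)),0]);t=np.array([486.5,-115.8,86.7])
plan([(t,174.5,0,20),(t+27*u,174.5,0,9)])
E
```

```text
a=0: z -13.2 slope -1.3 y 0.6 yaw 0.42 rms 0.07
[[290.5 216. ]
 [315.1 218.9]
 [320.9 219.6]
 [335.4 221.3]]
[[290.  211.5 221.6]
 [293.  212.  221.9]
 [296.  212.4 222.2]
 [299.  212.4 222.8]
 [302.  212.8 223.1]
 [305.  213.2 223.6]
 [308.  213.4 223.9]
 [311.  213.9 224.2]
 [314.  202.  224.9]
 [317.  202.  207. ]]
centre vs expected [[290.    0.6]
 [293.    0.7]
 [296.    0.7]
 [299.    0.6]
 [302.    0.6]
 [305.    0.7]
 [308.    0.6]
 [311.    0.6]
 [314.   -5.3]
 [317.  -14.4]]
326 219 [(17, 103, 178), (16, 102, 180), (16, 101, 184), (16, 102, 185), (16, 99, 185), (14, 56, 183), (150, 7, 184), (120, 16, 192), (124, 11, 168), (158, 8, 132), (13, 40, 122), (16, 76, 154), (16, 82, 175), (16, 78, 171)]
slide [[0.0,0.001,0.002],[-0.03,0.0,0.0],[-0.03,0.0,0.0],[-0.03,0.0,0.0]]
turn  [[-0.001,0.001,0.0],[0.0,0.0,0.0],[0.0,0.0,0.0],[0.0,0.0,0.0]]
end [ 513.3 -118.3   86.6]
```

Request:
step_arm:
  slide:
    - [0.0,0.001,-0.002]
    - [-0.03,0.0,0.0]
    - [-0.03,0.0,0.0]
    - [-0.03,0.0,0.0]
    - [0,0,0]
    - [0,0,0]
    - [0,0,0]
  turn:
    - [0,0,0]
    - [0,0,0]
    - [0,0,0]
    - [0,0,0]
    - [0,0,0]
    - [0,0,0]
    - [0,0,0]

```text
clock: 56.75
tcp_pos: [512.4, -118.0, 87.1]
orientation: [0.048, 0.999, -0.0, -0.0]
force: [0.4, -0.1, 0.0]
grip_width: 27.1
grasp_force: 40.4
```

```bash
python3 - <<'E'
from fit import *
c=keep('wrist','w23');h=cv2.cvtColor(c['frame'],cv2.COLOR_BGR2HSV);m=cv2.inRange(h,(9,140,90),(20,255,255));m[:,:200]=0;m[:,450:]=0
n,lab,q,_=cv2.connectedComponentsWithStats(m);print(q[1+np.argmax(q[1:,4])])
s=keep('side','s7')
for x in range(312,336,2):
    try:print(x,side_axis(s,[x],(209,234))[0,1:].round(1),end=' ')
    except Exception:print(x,'-',end=' ')
E
```

```text
[ 291  218   63  119 6665]
312 [214.1 224.5] 314 [214.2 224.9] 316 [214.5 224.8] 318 [214.9 225. ] 320 [215.1 225.4] 322 [215.4 225.8] 324 [215.5 225.6] 326 [216.8 217.4] 328 - 330 - 332 - 334 -
```

Request:
step_arm:
  slide:
    - [-0.015,0.0,-0.001]
    - [-0.015,0.0,-0.001]
    - [0,0,0]
    - [0,0,0]
  turn:
    - [0,0,0]
    - [0,0,0]
    - [0,0,0]
    - [0,0,0]

```text
clock: 57.35
tcp_pos: [521.8, -119.0, 87.8]
orientation: [0.048, 0.999, -0.0, -0.0]
force: [-0.2, 1.3, -1.2]
grip_width: 27.3
grasp_force: 40.4
```

Request:
step_arm:
  slide:
    - [-0.015,0.0,-0.001]
    - [-0.015,0.0,0]
    - [0,0,0]
    - [0,0,0]
  turn:
    - [0,0,0]
    - [0,0,0]
    - [0,0,0]
    - [0,0,0]

```text
clock: 57.85
tcp_pos: [530.7, -119.8, 88.1]
orientation: [0.048, 0.999, -0.0, -0.0]
force: [0.3, -0.2, -1.0]
grip_width: 27.6
grasp_force: 40.4
```

Request:
step_arm:
  slide:
    - [-0.028,0.0,0]
    - [-0.028,0.0,0]
    - [-0.028,0.0,0]
    - [-0.028,0.0,0]
    - [-0.028,0.0,0]
    - [0,0,0]
    - [0,0,0]
  turn:
    - [0,0,0]
    - [0,0,0]
    - [0,0,0]
    - [0,0,0]
    - [0,0,0]
    - [0,0,0]
    - [0,0,0]

```text
clock: 58.72
tcp_pos: [572.3, -123.9, 88.0]
orientation: [0.048, 0.999, -0.0, -0.0]
force: [-0.6, -0.3, -0.6]
grip_width: 26.9
grasp_force: 40.4
```

Request:
step_arm:
  slide:
    - [-0.01,0.0,0]
    - [0,0,0]
    - [0,0,0]
  turn:
    - [0,0,0]
    - [0,0,0]
    - [0,0,0]

```text
clock: 59.1
tcp_pos: [575.4, -124.2, 88.2]
orientation: [0.048, 0.999, -0.0, 0.0]
force: [1.0, 0.3, -1.3]
grip_width: 27.0
grasp_force: 40.4
```

Request:
step_arm:
  slide:
    - [-0.01,0.0,0]
    - [0,0,0]
    - [0,0,0]
  turn:
    - [0,0,0]
    - [0,0,0]
    - [0,0,0]

```text
clock: 59.48
tcp_pos: [576.7, -124.3, 87.4]
orientation: [0.048, 0.999, -0.0, -0.002]
force: [-5.3, 0.5, -0.7]
grip_width: 27.0
grasp_force: 40.5
```

Request:
step_arm:
  slide:
    - [-0.01,0.0,0]
    - [0,0,0]
    - [0,0,0]
  turn:
    - [0,0,0]
    - [0,0,0]
    - [0,0,0]

```text
clock: 59.85
tcp_pos: [576.7, -124.1, 86.5]
orientation: [0.048, 0.999, 0.0, -0.005]
force: [-10.8, 0.8, 1.5]
grip_width: 27.3
grasp_force: 40.7
```

Request:
step_arm:
  slide:
    - [0,0,0]
    - [0,0,0]
    - [0,0,0]
    - [0,0,0]
    - [0,0,0]
  turn:
    - [0,0,0]
    - [0,0,0]
    - [0,0,0]
    - [0,0,0]
    - [0,0,0]
  jaw: 0.52

```text
clock: 60.48
tcp_pos: [581.7, -124.8, 88.2]
orientation: [0.048, 0.999, -0.0, 0.0]
force: [0.2, 0.5, -0.1]
grip_width: 44.2
grasp_force: 0.0
```

```bash
rm -f cmd.json; python3 plan.py "[([577,-124.4,175],174.5,0,36),([555,40,190],185,0,42),([567.3,118.2,150],185,0,40)]"
```

```text
slide [[0.005,0.0,-0.096],[0.005,0.0,-0.097],[0.006,0.0,-0.096],[0.031,0.135,-0.013],[0.025,0.135,-0.012],[0.019,0.137,-0.013],[0.013,0.138,-0.013],[-0.021,0.085,0.045]]
turn  [[0.0,0.0,0.0],[0.0,0.0,0.0],[0.0,0.0,0.0],[0.0,0.0,-0.029],[0.0,0.0,-0.029],[0.0,0.0,-0.03],[0.0,0.0,-0.029],[0.0,0.0,0.0]]
slide [[-0.022,0.086,0.044],[-0.021,0.085,0.045]]
turn  [[0.0,0.0,0.0],[0.0,0.0,0.0]]
end [567.3 118.3 149.9]
```

Request:
step_arm:
  slide:
    - [0.005,0.0,-0.096]
    - [0.005,0.0,-0.097]
    - [0.006,0.0,-0.096]
    - [0.031,0.135,-0.013]
    - [0.025,0.135,-0.012]
    - [0.019,0.137,-0.013]
    - [0.013,0.138,-0.013]
    - [-0.021,0.085,0.045]
  turn:
    - [0,0,0]
    - [0,0,0]
    - [0,0,0]
    - [0.0,0.0,-0.029]
    - [0.0,0.0,-0.029]
    - [0.0,0.0,-0.03]
    - [0.0,0.0,-0.029]
    - [0,0,0]

```text
clock: 61.48
tcp_pos: [559.3, 67.9, 178.0]
orientation: [-0.045, 0.999, -0.0, 0.002]
force: [1.0, -0.1, -0.1]
grip_width: 44.2
grasp_force: 0.0
```

Request:
step_arm:
  slide:
    - [-0.022,0.086,0.044]
    - [-0.021,0.085,0.045]
    - [0,0,0]
    - [0,0,0]
    - [0,0,0]
  turn:
    - [0,0,0]
    - [0,0,0]
    - [0,0,0]
    - [0,0,0]
    - [0,0,0]
  jaw: 0.8

```text
clock: 62.1
tcp_pos: [567.6, 117.4, 150.5]
orientation: [-0.043, 0.999, -0.0, 0.001]
force: [0.6, -0.9, 0.8]
grip_width: 68.6
grasp_force: 0.0
```

```bash
python3 - <<'E'
from fit import *
s=keep('side','s8');a=keep('scene','a8')
h=cv2.cvtColor(s['frame'],cv2.COLOR_BGR2HSV);m=cv2.inRange(h[185:260,300:375],(9,140,90),(20,255,255));n,lab,q,_=cv2.connectedComponentsWithStats(m);print([ (k+[300,185,0,0,0]).tolist() for k in q[1:] if k[4]>40])
u=np.array([np.cos(np.radians(-5.5)),np.sin(np.radians(-5.5)),0]);rt=np.array([666.8,-133.5,97.5]);print('expect home ends',proj(s,[rt,rt-110*u]))
for n,p,q,reg in(('tray side',load('s5')['frame'],s['frame'],(120,182,250,328)),('bin side',load('s5')['frame'],s['frame'],(295,365,225,325)),('tray scene',load('a5')['frame'],a['frame'],(250,355,232,355)),('bin scene',load('a5')['frame'],a['frame'],(143,182,355,418))):
    y0,y1,x0,x1=reg;d=np.abs(p[y0:y1,x0:x1].astype(int)-q[y0:y1,x0:x1]).max(2)>40;ys,xs=np.where(d);print(n,d.sum(),(xs.min()+x0,xs.max()+x0,ys.min()+y0,ys.max()+y0) if d.any() else '')
E
python3 plan.py "[([567.3,118.2,89.5],185,0,32)]"
```

```text
[[314, 198, 25, 11, 220], [308, 215, 40, 14, 397]]
expect home ends [[348.4 223.6]
 [308.6 218.9]]
tray side 486 (np.int64(273), np.int64(327), np.int64(120), np.int64(172))
bin side 0 
tray scene 1030 (np.int64(232), np.int64(341), np.int64(279), np.int64(325))
bin scene 98 (np.int64(361), np.int64(399), np.int64(177), np.int64(181))
cmd-meas 1.0 mm 0.08 deg [ 0.2 -0.8  0.5]
slide [[0.0,0.0,0.101],[0.0,0.0,0.1]]
turn  [[0.0,0.0,0.0],[0.0,0.0,0.0]]
end [567.4 118.2  89.6]
```

Request:
step_arm:
  slide:
    - [0.0,0.0,0.101]
    - [0.0,0.0,0.1]
    - [0,0,0]
    - [0,0,0]
  turn:
    - [0,0,0]
    - [0,0,0]
    - [0,0,0]
    - [0,0,0]

```text
clock: 62.7
tcp_pos: [567.9, 118.0, 90.6]
orientation: [-0.044, 0.999, -0.0, 0.001]
force: [0.0, -0.4, 0.5]
grip_width: 68.3
grasp_force: 0.0
```

Request:
step_arm:
  slide:
    - [0,0,0]
    - [0,0,0]
    - [0,0,0]
    - [0,0,0]
    - [0,0,0]
  turn:
    - [0,0,0]
    - [0,0,0]
    - [0,0,0]
    - [0,0,0]
    - [0,0,0]
  jaw: 0.3
  newtons: 40

```text
clock: 63.32
tcp_pos: [568.5, 118.3, 91.1]
orientation: [-0.044, 0.999, -0.0, 0.002]
force: [-0.4, -0.5, 5.2]
grip_width: 43.3
grasp_force: 42.6
```

Request:
step_arm:
  slide:
    - [0,0,-0.12]
    - [0,0,-0.12]
    - [0.05,0,-0.05]
    - [0.1,0.02,0]
    - [0.1,0.02,0]
    - [0.05,0,0]
    - [0,0,0]
    - [0,0,0]
  turn:
    - [0,0,0]
    - [0,0,0]
    - [0,0,0]
    - [0,0,0]
    - [0,0,0]
    - [0,0,0]
    - [0,0,0]
    - [0,0,0]

```text
clock: 64.32
tcp_pos: [476.5, 122.3, 176.2]
orientation: [-0.044, 0.999, -0.0, 0.0]
force: [-0.5, -0.9, -0.8]
grip_width: 43.4
grasp_force: 41.7
```

```bash
rm -f cmd.json; python3 - <<'E'
from fit import *
a=keep('scene','a9')
p=proj(a,[[460,320,30]])[0].astype(int);y0,x0=p[1]-75,p[0]-90;print(x0,y0)
A=cv2.resize(a['frame'][y0:y0+150,x0:x0+180],None,fx=2.2,fy=2.2,interpolation=cv2.INTER_CUBIC)
c=keep('wrist','w24');B=cv2.resize(c['frame'][0:330,250:650],(400,330))
print(c['s']['tcp_pos'],c['s']['grip_width'])
I=np.zeros((340,800,3),np.uint8);I[:330,:396]=A;I[:330,400:400+B.shape[1]]=B;cv2.imwrite('pics/last.png',I)
E
```

```text
201 218
[476.8 122.3 176.2] 43.22861525055037
```

View pics/last.png

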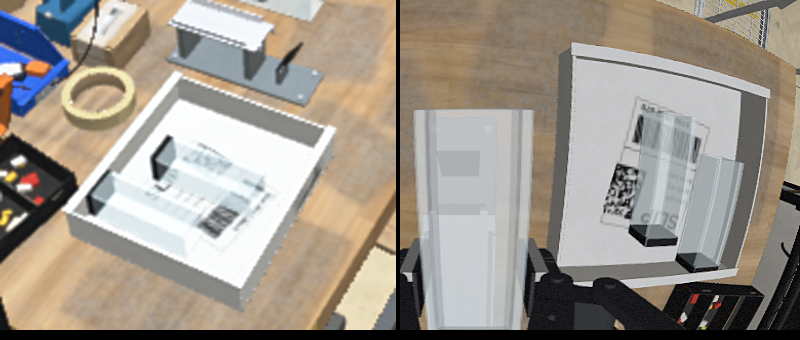

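```bash
python3 - <<'E'
from fit import *
c=load('w24')
print('tray y-min wall top corners',plane(c,[(423,45),(408,283)],50))
print('outer far corners',plane(c,[(618,92),(588,275)],50))
print('tube2 cap left top/ right top',plane(c,[(480,230),(527,235)],44),'tube2 mouth',plane(c,[(488,113),(540,120)],44))
E
python3 plan.py "[([460,190,160],185,0,40),([460,252,120],185,0,36)]"
```

```text
tray y-min wall top corners [[335.9 200.   50. ]
 [567.1 220.2  50. ]]
outer far corners [[315.2 476.9  50. ]
 [562.  502.3  50. ]]
tube2 cap left top/ right top [[505.6 291.8  44. ]
 [508.5 359.7  44. ]] tube2 mouth [[386.3 275.9  44. ]
 [380.5 344.1  44. ]]
slide [[0.018,0.115,0.027],[0.019,0.115,0.027],[-0.009,0.103,0.067],[-0.009,0.103,0.066]]
turn  [[0.0,0.0,0.0],[0.0,0.0,0.0],[0.0,0.0,0.0],[0.0,0.0,0.0]]
end [459.9 252.1 120.1]
```

```bash
rm -f cmd.json; python3 plan.py "[([460,190,160],185,0,40),([458,260,120],185,0,36),([458,260,19],185,0,30)]"
```

```text
slide [[0.018,0.115,0.027],[0.019,0.115,0.027],[-0.005,0.078,0.044],[-0.004,0.077,0.045],[-0.005,0.078,0.044],[0.0,0.0,0.084],[0.0,0.0,0.084],[0.0,0.0,0.085]]
turn  [[0.0,0.0,0.0],[0.0,0.0,0.0],[0.0,0.0,0.0],[0.0,0.0,0.0],[0.0,0.0,0.0],[0.0,0.0,0.0],[0.0,0.0,0.0],[0.0,0.0,0.0]]
slide [[0.0,0.0,0.084]]
turn  [[0.0,0.0,0.0]]
end [458. 260.  19.]
```

Request:
step_arm:
  slide:
    - [0.018,0.115,0.027]
    - [0.019,0.115,0.027]
    - [-0.005,0.078,0.044]
    - [-0.004,0.077,0.045]
    - [-0.005,0.078,0.044]
    - [0,0,0]
    - [0,0,0]
    - [0,0,0]
  turn:
    - [0,0,0]
    - [0,0,0]
    - [0,0,0]
    - [0,0,0]
    - [0,0,0]
    - [0,0,0]
    - [0,0,0]
    - [0,0,0]

```text
clock: 65.42
tcp_pos: [458.0, 259.5, 120.8]
orientation: [-0.043, 0.999, -0.0, 0.0]
force: [-0.5, -0.2, -1.2]
grip_width: 43.5
grasp_force: 41.6
```

```bash
python3 - <<'E'
from fit import *
c=keep('wrist','w25');t=c['s']['tcp_pos'];print(t)
h=cv2.cvtColor(c['frame'],cv2.COLOR_BGR2HSV)
# row profile at robot-side part of the tray: x~370
P=proj(c,[[372,y,z] for y,z in((208,50),(214,3),(238,3),(282,3),(309,3),(331,44))]);print(P.round(0).tolist())
y=int(P[0][1]);print(y,[(x,int(h[y,x,2])) for x in range(150,480,6)])
E
```

```text
[458.  259.5 120.8]
[[257.0, 84.0], [276.0, 89.0], [305.0, 91.0], [357.0, 95.0], [389.0, 99.0], [430.0, 102.0]]
83 [(150, 147), (156, 151), (162, 149), (168, 139), (174, 139), (180, 140), (186, 130), (192, 129), (198, 131), (204, 132), (210, 136), (216, 134), (222, 128), (228, 131), (234, 130), (240, 130), (246, 193), (252, 79), (258, 82), (264, 188), (270, 188), (276, 191), (282, 188), (288, 191), (294, 190), (300, 188), (306, 189), (312, 189), (318, 188), (324, 191), (330, 190), (336, 191), (342, 187), (348, 187), (354, 188), (360, 189), (366, 189), (372, 190), (378, 190), (384, 187), (390, 188), (396, 185), (402, 191), (408, 191), (414, 189), (420, 188), (426, 191), (432, 189), (438, 191), (444, 189), (450, 189), (456, 190), (462, 190), (468, 190), (474, 191)]
```

Request:
step_arm:
  slide:
    - [0.0,0.0,0.084]
    - [0.0,0.0,0.084]
    - [0.0,0.0,0.085]
    - [0.0,0.0,0.084]
    - [0,0,0]
    - [0,0,0]
    - [0,0,0]
    - [0,0,0]
  turn:
    - [0,0,0]
    - [0,0,0]
    - [0,0,0]
    - [0,0,0]
    - [0,0,0]
    - [0,0,0]
    - [0,0,0]
    - [0,0,0]

```text
clock: 66.47
tcp_pos: [457.8, 260.1, 19.7]
orientation: [-0.044, 0.999, -0.0, 0.0]
force: [0.1, -0.1, -1.0]
grip_width: 43.2
grasp_force: 44.8
```

Request:
step_arm:
  slide:
    - [0,0,0.003]
    - [0,0,0]
    - [0,0,0]
    - [0,0,0]
    - [0,0,0]
  turn:
    - [0,0,0]
    - [0,0,0]
    - [0,0,0]
    - [0,0,0]
    - [0,0,0]
  jaw: 0.62

```text
clock: 67.1
tcp_pos: [457.5, 260.0, 18.3]
orientation: [-0.044, 0.999, -0.0, 0.0]
force: [-0.5, 0.4, 0.3]
grip_width: 52.9
grasp_force: 0.0
```

Request:
step_arm:
  slide:
    - [0,0,-0.1]
    - [0,0,-0.1]
    - [0,0,-0.1]
    - [0,0,-0.1]
    - [0,0,-0.1]
    - [0,0,0]
    - [0,0,0]
    - [0,0,0]
  turn:
    - [0,0,0]
    - [0,0,0]
    - [0,0,0]
    - [0,0,0]
    - [0,0,0]
    - [0,0,0]
    - [0,0,0]
    - [0,0,0]

```text
clock: 68.1
tcp_pos: [456.5, 259.7, 166.9]
orientation: [-0.044, 0.999, -0.001, -0.001]
force: [0.7, 0.3, -1.0]
grip_width: 52.9
grasp_force: 0.0
```

```bash
python3 - <<'E'
from fit import *
c=keep('wrist','w26');s=keep('side','s9');a=keep('scene','a10');print(c['s']['tcp_pos'],c['s']['grip_width'])
h=cv2.cvtColor(s['frame'],cv2.COLOR_BGR2HSV);m=cv2.inRange(h[185:260,300:375],(9,140,90),(20,255,255));n,lab,q,_=cv2.connectedComponentsWithStats(m);print([ (k+[300,185,0,0,0]).tolist() for k in q[1:] if k[4]>40])
# black caps inside the tray seen from above -> positions at z=47 (top back edge)
h=cv2.cvtColor(c['frame'],cv2.COLOR_BGR2HSV);m=cv2.inRange(h[:320],(0,0,0),(180,110,70));n,lab,q,ce=cv2.connectedComponentsWithStats(m)
for k in range(1,n):
    if 100<q[k,4]<900: print('black',q[k],plane(c,[ce[k]],45)[0])
b=cv2.imread('pics/b.png');a0=cv2.imread('pics/a.png')
for n,p,q,reg in(('bin side',b,s['frame'],(295,365,225,325)),('bin scene',a0,a['frame'],(143,182,355,418)),('bystanders scene tape/carton',a0,a['frame'],(215,285,225,272)),('scissors/phone side',b,s['frame'],(285,400,145,222)),('knife side',b,s['frame'],(212,236,185,245))):
    y0,y1,x0,x1=reg;d=np.abs(p[y0:y1,x0:x1].astype(int)-q[y0:y1,x0:x1]).max(2)>40;ys,xs=np.where(d);print(n,d.sum(),(xs.min()+x0,xs.max()+x0,ys.min()+y0,ys.max()+y0) if d.any() else '')
E
```

```text
[456.5 259.7 166.9] 52.90221807145547
[[314, 198, 25, 11, 220], [308, 215, 40, 14, 394]]
black [  0   0  22  26 276] [ 237.8 -177.1   45. ]
black [357 117   9  30 147] [401.2 289.2  45. ]
black [433 138  11  28 111] [409.6 360.7  45. ]
black [134 166  59  23 787] [454.8 106.2  45. ]
black [153 213  53  30 592] [498.3 129.7  45. ]
black [300 259  45   8 355] [525.7 266.2  45. ]
bin side 0 
bin scene 95 (np.int64(361), np.int64(399), np.int64(177), np.int64(181))
bystanders scene tape/carton 2 (np.int64(257), np.int64(270), np.int64(262), np.int64(278))
scissors/phone side 0 
knife side 0
```

```bash
python3 -c "
from h import *
print(workorder.job_done())"
```

```text
the job is handed in; nothing more can be done
None
```

I handed the job in at 68 s: one tube was empty, both sleeves went fully home on their own pins (left and middle), nothing went in the red bin, and all three tubes lie flat in the white tray.

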